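# Put the slide box away and lock up the slide cabinet

## Robot

A 6-joint arm with a two-finger parallel gripper is mounted at the origin on the work surface. World frame = base frame: x ahead of the robot, y to its left, z up, the work surface at z = 0. Lengths are in mm, angles in rad, forces in N, time in s.
With the tool pointing down it reaches from about 350 to 875 mm from the base axis. Payload 4.2 kg.
Tool frame: the origin (TCP) lies at the very end of the fingers, on their centre line; the grasp point (between the pads) lies 19 mm behind it (arm.grip_point_offset is the distance from the TCP to the grasp point, in mm); z points along the fingers, y is the direction in which the jaws open and shut (so a half turn about z gives the same grasp; the last joint's range is limited). The gripper opens to 85 mm and grips with 20 to 120 N. Pads are 22 mm wide; open, the fingers measure 114 mm over their backs; the gripper's body (76 mm by 85 mm) begins 54 mm behind the grasp point. The pads swing forward as they close: fully open they stand 13 mm farther back than shut.
Start: joints at [1.519, 0.385, 0.008, 0, -1.194, -0.259], TCP at [191.105, 595.045, 231.312] pointing down, gripper open.
Joint ranges: [-3.14, 3.14], [-1.21, 2.06], [-1.07, 1.41], [-3.16, 2.05], [-2.99, -0.16], [-3.1, 3.1]. Speed limits (rad/s): [2.79, 2.79, 3.14, 3.14, 3.14, 3.14].

## Interface

Orientations are given as a unit quaternion [x, y, z, w].
In Python, from bench import arm gives the robot as it stands.
- The arm moves only by the tool drive_tool, never from a script. Its argument "steps" is a list of rows, each a list of 5 numbers: the shift along the tool's x, y, z in m, then the turn about the tool's z in degrees, then the finger opening in m, from 0 to 0.0854. A call has 1 to 20 rows; each row shifts and turns the commanded pose from where the row before left it, along the tool's axes as they then stand; what a row does not reach is not made up. A row lasts 1/10 s, in which the tool goes at most 50 mm and 8.59 degrees, less where a joint would pass 70% of its speed; a pose out of reach is approached as far as the arm can. A call is refused whole if a number of a shift passes 0.05 or a number of a turn 8.59, either way. A call with a gripper value outside its range is refused whole. The fingers move at their own pace and stop on an object; the grip force is fixed at half the most. Time passes only in rows, so rows that do not move let the fingers close. It gives the time, the measured TCP pose, the force and the opening at its end, in the units of the state.
- arm.read_state(): the state, without advancing time (a new reading comes with each control period).
- arm.get_image(name): name is "scene" or "top"; returns (picture, depth): 400x640x3 uint8, blue, green, red; 400x640 float32, mm along the optical axis (not along the pixel's ray), 0 where there is no reading.
- arm.camera_params(name): a dict with "K" (3x3 intrinsics, pixels), "world_to_cam" (4x4, takes a point from world to camera coordinates). Camera axes: x right, y up, looking along -z (the intrinsics and any distortion apply to the point x, -y, -z); pixel columns grow to the right and rows downward; lengths in mm; the calibration is good to about 2 mm. A picture is of the moment at which its call begins. camera_params takes no time and is no camera call.
- arm.job_done(): hands the job in, once; it reports no verdict.
The state is a dict: "clock": time; "joints": joint angles; "joint_vel": joint speeds; "joint_efforts": joint torques, N m; "position": TCP position; "ee_rot": TCP orientation; "contact_force": force on the tool from outside, world axes, zero at the start; "wrist_torque": the same for the moment, N m; "gripper_width": finger opening in mm.
Only numpy, scipy, OpenCV 4.12 (cv2) and the standard library are available. Lean on these libraries where they do the work, as an engineer would, in place of code of your own. Each camera call takes 0.05 s, during which the arm holds its last target.

## Task

Put the loose grey slide box, kept upright, into the empty bay of the small white slide cabinet, lengthwise and fully inside. Then push the cabinet door shut until it clicks home on its catch, and only after that swing the hasp from the top of the cabinet over the door's staple until it lies against the door. Leave everything else on the desk where it stands.

Things in the scene. Friction and masses are not known exactly. Their poses are not given: they have to be found in the camera images.
- cabinet: Small white steel slide cabinet, fixed, 180 deep (x) x 200 wide (y) x 130 high mm. Origin: centre of underside, on the desk; +z up; open front faces its own -x (about towards the robot). No floor. Side walls x -90 to 90; top plate (z 124-130) starts at x -80. Back inside at x 86. The +y bay holds an identical fixed box, front at x -70. Steel hasp bracket on top at y 12 to 48, up to z 134.
- bay_mouth (a point): Middle of the free bay's mouth, on the desk, at cabinet x -90, y -51, z 0 mm. The bay is 90 mm wide (cabinet y -96 to -6, between side wall and divider), 176 deep, at least 110 clear in height (the door's catch sits in its upper front corner, above that).
- door (a joint): Angle of the white door, rad: 0 shut, grows opening towards the robot, limit 2.2; starts 1.2 to 2.1. Vertical hinge at the cabinet's +y front edge. Panel 200 wide, 12 thick, 4 to 120 mm above the desk. At angle a it runs from the hinge along (-sin a, -cos a) in cabinet x, y. Stays where left. In the last 0.07 rad it rides over a spring catch (about 4 N at the free edge), then stays at 0.
- door_hinge (a point): Point on the door's hinge axis, at mid-thickness of the panel, 62 mm above the desk: cabinet x -96, y +100 mm. Shut, the door's outer face is at cabinet x -102, its inner face at x -90. A steel staple stands 12 mm proud of the outer face, 70 mm from the hinge, 102 to 116 mm above the desk.
- door_edge (a point): Middle of the door's free edge, 200 mm from the hinge, 62 mm above the desk.
- hasp (a joint): Angle of the steel hasp, rad: 0 hanging down flat before the shut door, over the staple; grows as it swings out and up: pi/2 points out from the cabinet's front, pi straight up, above pi leans back over the cabinet top; limit 4.0; starts 3.2 to 3.8. Stays where left (friction 0.06 N m, about 1.5 N at the bar). Slotted strap 26 wide, 3 thick, 62 long mm.
- hasp_hinge (a point): Middle of the hasp's hinge axis, which runs along the cabinet's y: cabinet x -106, y +30, z 130 mm.
- hasp_bar (a point): Centre of the hasp's T pull: round steel bar 44 long, parallel to the hinge axis, 11 diameter, round ends, 42 mm along the strap and 20 mm off its outer side. At hasp angle a it is at cabinet x = -20 cos a - 42 sin a, z = 20 sin a - 42 cos a mm from the hinge. It is easily pushed along with closed fingers; pinched by its ends it turns between the pads and may creep.
- slide_box: The loose grey plastic slide box with a paper card on each end, closed: 140 long (x) x 62 wide (y) x 92 high (z) mm, about 0.45 kg (0.36 to 0.54), standing upright on the desk outside the cabinet. Origin: centre of its underside. Either end may go in first.
- stain_jar: Bystander: amber jar, 48 diameter, 85 high mm, beside the slide box. Origin: centre of its underside.
- mug: Bystander: white mug, 76 diameter, 88 high mm, handle at its +y, past one end of the slide box. Origin: centre of its underside.
- water_bottle: Bystander: clear bottle with a green cap, 66 diameter, 170 high mm, at the cabinet's +y side. Origin: centre of its underside.
- mouse: Bystander: white computer mouse, 100 x 60 x 29 high mm. Origin: centre of its underside.
- oil_bottle: Bystander: small white bottle, 40 diameter, 95 high mm, at the cabinet's -y side. Origin: centre of its underside.
- slide_mailer: Bystander: flat cardboard carton, 120 x 85 x 20 high mm. Origin: centre of its underside.
- eyepiece_case: Bystander: grey soft-edged case, 160 x 60 x 45 high mm. Origin: centre of its underside.
Not all that is in view belongs to the job. What is shaped like the slide_box but purple or turquoise is not meant.

How it is judged:
By the outcome, as a careful person would: the job done as asked, in the order asked, and still so for the second after the job is handed in, with the robot touching nothing.
It also fails if it takes over 72 s, if anything falls off the work surface, if the arm or the gripper's body presses on something with over 40 N, if the wrist force passes 120 N, or if a joint passes its speed limit or range.

## Working session

There is one attempt and no reset: what is moved stays moved. The work goes in short steps, Python scripts to look and compute and a tool call to move; the robot and the scene stay as the last step left them, time stands still between calls to the robot, and variables do not carry over. Pictures are saved under pics/ and viewed, and the job is handed in when it is done.

Besides the shell and the picture viewer there is one more tool, called as name([rows], argument=value, ...), one row to a line, values as JSON. drive_tool: Moves the arm, as the interface text tells. Its arguments: {"type":"object","properties":{"steps":{"type":"array"}},"required":["steps"]}

```bash
ls; mkdir -p pics; cat > h.py <<'E'
import numpy as np, cv2
from bench import arm
def snap(n,name):
    im,d=arm.get_image(n); cv2.imwrite(f'pics/{name}.png',im); np.save(f'pics/{name}.npy',d); return im,d
def w(n,d,u,v,dep=None):
    P=arm.camera_params(n);K=np.array(P['K']);T=np.linalg.inv(np.array(P['world_to_cam']))
    z=d[int(v),int(u)] if dep is None else dep
    x=(u-K[0,2])/K[0,0]*z; y=(v-K[1,2])/K[1,1]*z
    return (T@np.array([x,-y,-z,1]))[:3]
def cloud(n,d):
    P=arm.camera_params(n);K=np.array(P['K']);T=np.linalg.inv(np.array(P['world_to_cam']))
    v,u=np.mgrid[0:400,0:640]
    x=(u-K[0,2])/K[0,0]*d; y=(v-K[1,2])/K[1,1]*d
    p=np.stack([x,-y,-d,np.ones_like(d)],-1)@T.T
    return p[...,:3]
def proj(n,p):
    P=arm.camera_params(n);K=np.array(P['K']);c=np.array(P['world_to_cam'])@np.array([*p,1])
    return K[0,0]*c[0]/-c[2]+K[0,2], K[1,1]*-c[1]/-c[2]+K[1,2]
def crop(name,u0,v0,u1,v1,out,s=4):
    im=cv2.imread(f'pics/{name}.png')[v0:v1,u0:u1]
    cv2.imwrite(f'pics/{out}.png',cv2.resize(im,None,fx=s,fy=s,interpolation=cv2.INTER_CUBIC))
E
python3 - <<'E'
from h import *
print(arm.read_state())
for n in('scene','top'):
    snap(n,n+'0'); p=arm.camera_params(n); print(n,p)
E
```

```text
pics
{'clock': 0.0, 'joints': array([ 1.51859723e+00,  3.85560056e-01,  6.63512054e-03, -5.10987471e-04,
       -1.19398363e+00, -2.58612166e-01]), 'joint_vel': array([ 6.39188153e-04, -4.61757110e-06,  5.71003215e-05, -7.28696383e-04,
        1.55959996e-04, -9.76058480e-04]), 'joint_efforts': array([ 6.23676692e-05, -3.92287803e+01,  1.88400578e+01,  4.18629840e+00,
       -4.62357522e-03,  3.65066057e-06]), 'position': array([190.93759291, 594.51376931, 230.2213197 ]), 'ee_rot': array([ 9.87933655e-01, -1.54873892e-01, -1.27400803e-04,  1.07496468e-03]), 'contact_force': array([ 0.96541743, -0.67006114,  0.68212046]), 'wrist_torque': array([0.05551827, 0.03014816, 0.04288378]), 'gripper_width': 85.57255946808975}
scene {'K': array([[500.87625301,   0.        , 320.65513591],
       [  0.        , 500.87625301, 198.40979168],
       [  0.        ,   0.        ,   1.        ]]), 'world_to_cam': array([[ 1.70278451e-01,  9.85394392e-01,  1.77240931e-03,
        -4.60232283e+01],
       [-7.51923007e-01,  1.28771110e-01,  6.46552236e-01,
         3.50065410e+02],
       [ 6.36880712e-01, -1.11426628e-01,  7.62867659e-01,
        -2.09119619e+03],
       [ 0.00000000e+00,  0.00000000e+00,  0.00000000e+00,
         1.00000000e+00]])}
top {'K': array([[365.05529166,   0.        , 320.39049471],
       [  0.        , 365.05529166, 199.83973076],
       [  0.        ,   0.        ,   1.        ]]), 'world_to_cam': array([[-9.04174302e-03, -9.99945332e-01,  5.25159119e-03,
        -5.64082985e+01],
       [ 9.91077672e-01, -8.26290627e-03,  1.33029217e-01,
        -5.33577618e+02],
       [-1.32978552e-01,  6.40755077e-03,  9.91098203e-01,
        -1.27569370e+03],
       [ 0.00000000e+00,  0.00000000e+00,  0.00000000e+00,
         1.00000000e+00]])}
```

View pics/scene0.png

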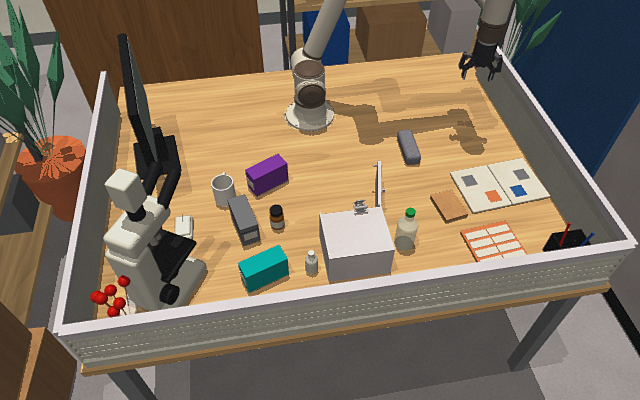

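View pics/top0.png

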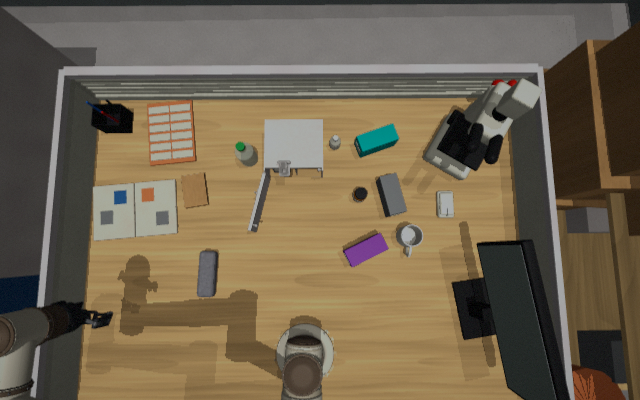

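Candidates in top view: grey box (391,195) with paper card ends, purple (365,249), turquoise (376,140), and the grey soft case (207,273). By description I pick (391,195), and I'll check it in crops.

```bash
python3 - <<'E'
from h import *
crop('top0',230,110,430,260,'c1',4)
crop('scene0',210,180,310,260,'c2',6)
d=np.load('pics/top0.npy'); C=cloud('top',d)
def rect(mask,nm):
    p=C[mask][:,:2].astype(np.float32); r=cv2.minAreaRect(p); print(nm,len(p),np.round(r[0],1),np.round(r[1],1),round(r[2],2),'z',np.median(C[mask][:,2]))
    print(np.round(cv2.boxPoints(r),0).tolist())
v,u=np.mgrid[0:400,0:640]
def win(a,b,c,e): return (u>=a)&(u<=c)&(v>=b)&(v<=e)
z=C[...,2]
rect(win(372,165,412,222)&(z>85)&(z<100),'box')
rect(win(255,110,332,180)&(z>122)&(z<133),'cab')
rect(win(240,165,275,240)&(z>110)&(z<130),'door')
rect(win(270,155,300,180)&(z>136),'hasp')
for nm,wn,lo in(('jar',win(350,183,371,205),75),('mug',win(394,220,425,258),75),('wb',win(232,138,257,168),120),('oil',win(325,130,345,152),70),('turq',win(350,120,402,160),80),('purple',win(340,228,390,270),80),('mouse',win(434,185,456,220),12)):
    m=wn&(z>lo); rect(m,nm)
E
```

```text
box 721 [ 547.5 -310.9] [139.1  63.3] 13.65 z 91.8921831096659
[[472.0, -297.0], [487.0, -358.0], [623.0, -325.0], [608.0, -264.0]]
cab 2581 [701.6  32. ] [199.2 203.8] 89.45 z 129.37913627930675
[[599.0, -67.0], [803.0, -69.0], [804.0, 131.0], [601.0, 133.0]]
door 283 [535.7 145.6] [ 44.5 232.8] 73.12 z 119.32458786572761
[[418.0, 158.0], [641.0, 90.0], [654.0, 133.0], [431.0, 201.0]]
hasp 137 [510.6  19.8] [333.6  46.2] 17.62 z 159.94230619189898
[[345.0, -9.0], [359.0, -53.0], [677.0, 48.0], [663.0, 92.0]]
jar 125 [ 458.4 -141.4] [ 41.2 263.8] 57.18 z 84.79355854005985
[[336.0, -87.0], [558.0, -230.0], [580.0, -196.0], [359.0, -53.0]]
mug 135 [ 360.2 -236.2] [ 89.5 356.1] 14.59 z 86.33703872171941
[[272.0, -75.0], [362.0, -420.0], [448.0, -397.0], [359.0, -53.0]]
wb 167 [541.6  71.2] [439.4  46.2] 40.12 z 142.99402774969917
[[359.0, -53.0], [388.0, -88.0], [724.0, 195.0], [695.0, 230.0]]
oil 43 [556.3 -91.6] [ 25.7 402. ] 82.49 z 93.41933003700638
[[355.0, -78.0], [754.0, -131.0], [757.0, -105.0], [359.0, -53.0]]
turq 711 [ 601.8 -154.5] [124.6 512.2] 53.6 z 91.70247454157447
[[359.0, -53.0], [771.0, -357.0], [845.0, -256.0], [433.0, 48.0]]
purple 775 [ 345.7 -174.1] [ 84.9 229. ] 14.25 z 91.85828019496012
[[276.0, -74.0], [333.0, -295.0], [415.0, -275.0], [359.0, -53.0]]
mouse 433 [ 468.7 -296.5] [105.8 524.5] 12.88 z 27.29236510852138
[[359.0, -53.0], [476.0, -564.0], [579.0, -540.0], [462.0, -29.0]]
```

View pics/c1.png

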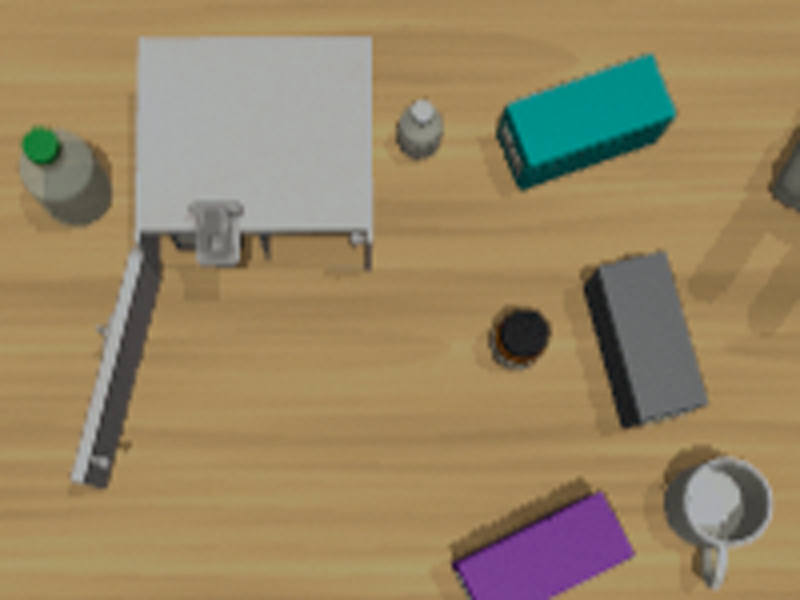

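View pics/c2.png

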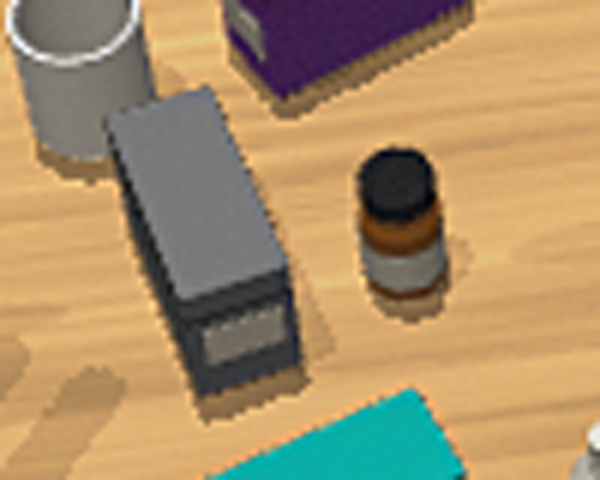

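```bash
cat > m.py <<'E'
from h import *
from scipy.optimize import minimize
def load(n='top0'):
    d=np.load(f'pics/{n}.npy'); C=cloud('top',d); C[d==0]=np.nan; return C
v,u=np.mgrid[0:400,0:640]
def win(a,b,c,e): return (u>=a)&(u<=c)&(v>=b)&(v<=e)
def rect(C,mask,nm):
    p=C[mask][:,:2].astype(np.float32); r=cv2.minAreaRect(p); print(nm,len(p),np.round(r[0],1),np.round(r[1],1),round(r[2],2),'z',np.round(np.median(C[mask][:,2]),1), 'mean',np.round(p.mean(0),1))
E
python3 - <<'E'
from m import *
C=load(); z=C[...,2]
for nm,wn,lo in(('jar',win(350,183,371,205),75),('mug',win(394,220,425,258),75),('wb',win(232,138,257,168),120),('oil',win(325,130,345,152),70),('turq',win(350,120,402,160),80),('purple',win(340,228,390,270),80),('mouse',win(434,185,456,220),12),('carton',win(175,165,212,212),12),('case',win(190,245,222,300),30),('hasp',win(270,155,300,180),134)):
    rect(C,wn&(z>lo),nm)
m=win(262,116,326,169)&(abs(z-130)<1.6)
p=C[m]; 
# edge fits: per row/col extremes
for nm,ax in (('left',0),('right',0),):
    pts=[]
    for r in range(124,164):
        us=np.where(m[r])[0]
        if len(us)>20: pts.append(C[r,us[0] if nm=='left' else us[-1]])
    pts=np.array(pts); f=np.polyfit(pts[:,0],pts[:,1],1); print(nm,'ang',np.degrees(np.arctan(f[0])),'y at x=700',np.polyval(f,700), pts[:,0].min(),pts[:,0].max())
for nm in('back','front'):
    pts=[]
    for c in range(267,320):
        vs=np.where(m[:,c])[0]
        if len(vs)>20: pts.append(C[vs[0] if nm=='back' else vs[-1],c])
    pts=np.array(pts); 
    f=np.polyfit(pts[:,1],pts[:,0],1); print(nm,'ang',np.degrees(np.arctan(f[0])),'x at y=33',np.polyval(f,33), np.round(pts[::8],0).tolist())
print(np.round(C[160:185:2,310:328:3],0).tolist())
md=win(244,165,275,238)&(abs(z-120)<3)
q=C[md]; cen=q[:,:2].mean(0); U,S,V=np.linalg.svd(q[:,:2]-cen); print('door',len(q),cen,V[0],S, q[:,0].min(),q[:,0].max())
t=(q[:,:2]-cen)@V[0]; print(t.min(),t.max(), cen+V[0]*t.min(),cen+V[0]*t.max())
for c in [(270,160),(300,180)]: print(w('top',np.load('pics/top0.npy'),*c))
# scene
d=np.load('pics/scene0.npy'); S=cloud('scene',d); S[d==0]=np.nan
m=win(310,195,400,260)&(abs(S[...,2]-130)<2)
p=S[m][:,:2].astype(np.float32); r=cv2.minAreaRect(p); print('scene cab',r,np.median(S[m][:,2]))
m=win(220,190,265,230)&(abs(S[...,2]-92)<3)
p=S[m][:,:2].astype(np.float32); r=cv2.minAreaRect(p); print('scene box',r,np.median(S[m][:,2]))
E
```

```text
jar 124 [ 551.4 -202.1] [41.6 39.7] 89.9 z 84.7 mean [ 551.5 -201.5]
mug 130 [ 402.3 -371.1] [75.2 77.2] 43.21 z 86.0 mean [ 399.4 -370.5]
wb 162 [695.3 200.2] [38. 46.] 45.59 z 138.8 mean [693.5 200.3]
oil 42 [ 745.2 -116.5] [19.4 25.2] 3.45 z 93.2 mean [ 744.4 -115.4]
turq 702 [ 749.3 -263.7] [ 64.  140.1] 19.52 z 91.7 mean [ 747.2 -263. ]
purple 766 [ 355.9 -213.7] [ 61.7 139.7] 25.66 z 91.8 mean [ 355.8 -212.8]
mouse 428 [ 519.1 -515.9] [ 60.  100.8] 87.73 z 27.2 mean [ 517.6 -512.9]
carton 774 [573.6 416.5] [123.4 122.3] 8.83 z 19.3 mean [576.7 399. ]
case 789 [278.7 340. ] [ 61.5 159. ] 88.12 z 43.3 mean [278.4 337.5]
hasp 162 [644.8  47.5] [73.2 76.7] 19.62 z 156.7 mean [631.8  58.8]
left ang -2.3747294973725634 y at x=700 124.7632152947557 647.6342085718491 784.4756840295104
right ang -0.38318576041618946 y at x=700 -65.0336992867298 646.1563204302495 782.8432546864459
back ang 0.4662238054295094 x at y=33 797.4087960362884 [[795.0, 120.0, 129.0], [802.0, 93.0, 130.0], [801.0, 48.0, 130.0], [798.0, 11.0, 129.0], [801.0, -20.0, 128.0], [800.0, -48.0, 131.0]]
front ang 0.831688
[... 1777 characters left out ...]
0]], [[597.0, -23.0, 1.0], [598.0, -34.0, -5.0], [598.0, -45.0, -5.0], [597.0, -57.0, 2.0], [597.0, -68.0, 1.0], [598.0, -79.0, -3.0]]]
door 187 [523.90322928 153.24466597] [-0.97390483  0.22695678] [813.27146563  63.4235758 ] 422.7602423097776 625.9414712406756
-105.36230291745893 103.27917419692095 [626.51608502 129.33197663] [423.31914265 176.68457511]
[658.1720719  108.88238489 128.00630296]
[612.55549567  13.75898464   1.89284661]
scene cab ((694.6455688476562, 36.22193145751953), (209.4143829345703, 219.50550842285156), 89.48847961425781) 129.83544305273335
scene box ((525.7843627929688, -315.5680236816406), (189.21575927734375, 64.62181091308594), 15.946920394897461) 92.03163697900436
```

```bash
cat >> m.py <<'E'
def onplane(n,u_,v_,Z):
    a=w(n,None,u_,v_,500.);b=w(n,None,u_,v_,1500.); t=(Z-a[2])/(b[2]-a[2]); return a+t*(b-a)
E
python3 - <<'E'
from m import *
im=cv2.imread('pics/top0.png').astype(float).mean(2)
# subpixel edges by gradient
def edge(line):
    g=np.abs(np.diff(line)); k=np.argmax(g); lo=max(k-2,0); s=slice(lo,k+3); return (np.arange(len(g))[s]*g[s]).sum()/g[s].sum()+.5
def fitv(rows,c0,c1):
    P=np.array([onplane('top',c0+edge(im[r,c0:c1]),r,130)[:2] for r in rows]); return P
def fith(cols,r0,r1):
    return np.array([onplane('top',c,r0+edge(im[r0:r1,c]),130)[:2] for c in cols])
def rob(x,y):
    f=np.polyfit(x,y,1)
    for _ in range(3):
        e=abs(y-np.polyval(f,x)); k=e<=max(1,2*np.median(e)); f=np.polyfit(x[k],y[k],1)
    return f,e.std()
for nm,P in(('L',fitv(range(126,160,1),258,271)),('R',fitv(range(126,160,1),317,330))):
    f,e=rob(P[:,0],P[:,1]); print(nm,np.degrees(np.arctan(f[0])),np.polyval(f,715),e)
for nm,P in(('B',fith(range(270,318),114,126)),('F',fith(list(range(294,316)),160,173))):
    f,e=rob(P[:,1],P[:,0]); print(nm,np.degrees(np.arctan(f[0])),np.polyval(f,33),e)
c=lambda a,b:(230+a/4-.4,110+b/4-.4)
for a in((138,38),(372,37),(137,230),(372,230)): print(np.round(onplane('top',*c(*a),130),1))
crop('top0',235,150,335,240,'c3',8)
E
```

```text
L -0.8332114395020119 131.96473022500518 0.24517084558932825
R -0.19580173896127664 -69.56079546605501 6.744299329309954
B 0.014202563322760568 802.4848442618395 0.2289826752857273
F 0.5484638960932939 630.8944870218588 0.2099198758514414
[801.6 130.2 130. ]
[801.  -70.6 130. ]
[633.3 129.1 130. ]
[631.8 -68.9 130. ]
```

View pics/c3.png

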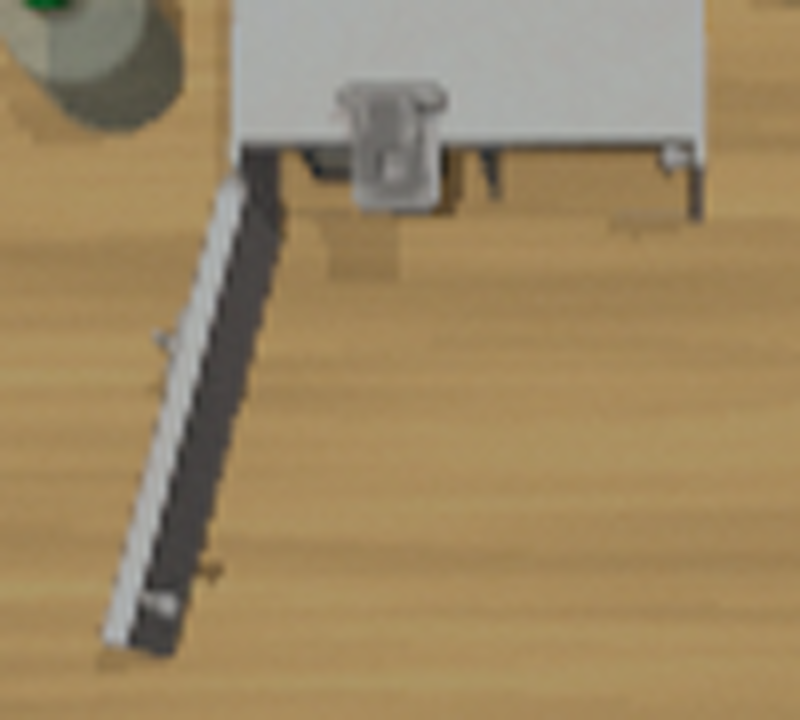

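The chosen box (391,195 top) is grey with a card on its end, centre about (547,-311), height 92, size 139x63. That matches the description. The cabinet origin is about (711.5,31) with yaw about -0.4°, and the door is at about 1.80 rad. First I square the tool and travel.

drive_tool([
  [0,0,0,-8,0.085],
  [0,0,0,-8,0.085],
  [0,0,0,-1.8,0.085],
  [0.02,0.03,0,0,0.085],
  [0.03,0.04,0,0,0.085],
  [0.03,0.04,0,0,0.085],
  [0.03,0.04,0,0,0.085],
  [0.03,0.04,0,0,0.085],
  [0.03,0.04,0,0,0.085],
  [0.03,0.04,0,0,0.085],
  [0.02,0.04,0,0,0.085],
  [0.02,0.04,0,0,0.085],
  [0.02,0.04,0,0,0.085],
  [0.02,0.04,0,0,0.085],
  [0.02,0.04,0,0,0.085],
  [0.02,0.04,0,0,0.085],
  [0.01,0.04,0,0,0.085],
  [0,0.04,0,0,0.085],
  [0,0.04,0,0,0.085],
  [0,0,0,0,0.085],
])

```text
clock: 2.1
position: [520.2, -38.6, 230.7]
ee_rot: [1.0, -0.003, -0.001, 0.0]
contact_force: [1.6, 0.1, 0.2]
gripper_width: 85.2
```

drive_tool([
  [0,0.04,0,0,0.085],
  [0,0.04,0,0,0.085],
  [0,0.04,0,0,0.085],
  [0,0.04,0,0,0.085],
  [0,0.04,0,0,0.085],
  [-0.003,0.04,0,0,0.085],
  [0,0.03,0,0,0.085],
  [0,0.013,0,-6.8,0.085],
  [0,0,0,-6.8,0.085],
  [0,0,0.02,0,0.085],
  [0,0,0.03,0,0.085],
  [0,0,0.02,0,0.085],
  [0,0,0,0,0.085],
  [0,0,0,0,0.085],
])

```text
clock: 3.5
position: [518.4, -317.8, 161.5]
ee_rot: [0.993, 0.119, -0.0, 0.0]
contact_force: [-0.2, 0.2, 0.6]
gripper_width: 84.9
```

```bash
python3 - <<'E'
from h import *
s=arm.read_state(); q=s['ee_rot']; print(s['position'],np.degrees(2*np.arctan2(q[1],q[0])))
snap('scene','s1'); snap('top','t1'); crop('top' and 't1',340,150,440,270,'c4',5); crop('s1',190,110,330,270,'c5',5)
E
```

```text
[ 518.37707952 -317.81127268  161.47911774] 13.639701053527306
```

View pics/c4.png

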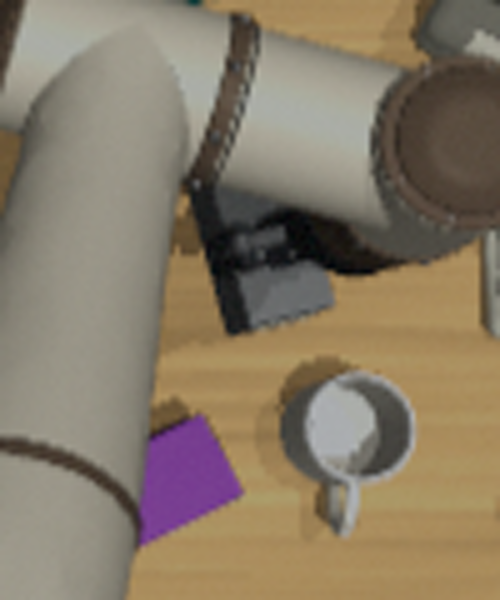

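View pics/c5.png

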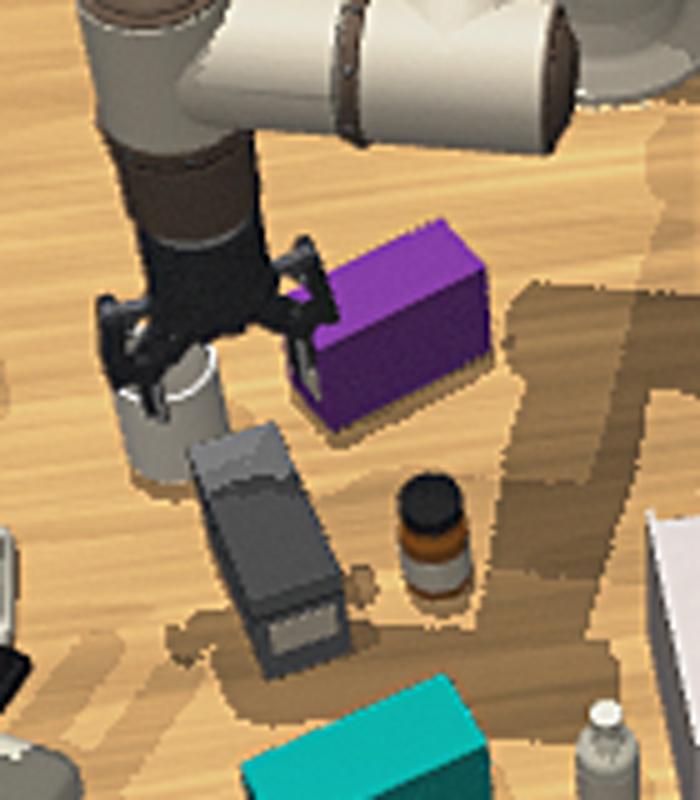

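The box sits between the open fingers and the tool yaw matches it, with the jar and mug clear. I descend and grip.

drive_tool([
  [0,0,0.02,0,0.085],
  [0,0,0.02,0,0.085],
  [0,0,0.02,0,0.085],
  [0,0,0.02,0,0.085],
  [0,0,0.02,0,0.085],
  [0,0,0.02,0,0.085],
  [0,0,0,0,0.085],
  [0,0,0,0,0.05],
  [0,0,0,0,0.05],
  [0,0,0,0,0.05],
  [0,0,0,0,0.05],
  [0,0,0,0,0.05],
  [0,0,0,0,0.05],
])

```text
clock: 4.9
position: [519.3, -318.3, 43.4]
ee_rot: [0.993, 0.119, 0.002, 0.001]
contact_force: [-0.6, 1.8, 6.6]
gripper_width: 61.6
```

drive_tool([
  [0,0,-0.01,0,0.05],
  [0,0,-0.02,0,0.05],
  [0,0,-0.02,0,0.05],
  [0,0,-0.02,0,0.05],
  [0,0,-0.02,0,0.05],
  [0,0,-0.02,0,0.05],
  [0,0,0,0,0.05],
  [0,0,0,0,0.05],
  [0,0,0,0,0.05],
])

```text
clock: 5.8
position: [516.7, -317.4, 149.5]
ee_rot: [0.993, 0.118, -0.002, -0.001]
contact_force: [0.1, 1.0, -4.6]
gripper_width: 61.7
```

```bash
python3 - <<'E'
from h import *
s=arm.read_state(); q=s['ee_rot']; print(s['position'],s['contact_force'],s['wrist_torque'],np.degrees(2*np.arctan2(q[1],q[0])))
snap('scene','s2'); crop('s2',190,110,330,270,'c6',5)
E
```

```text
[ 516.73093675 -317.44600466  149.51428077] [ 0.12119294  0.99278365 -4.62651454] [-0.07383687  0.1078663  -0.0097757 ] 13.558763789600933
```

View pics/c6.png

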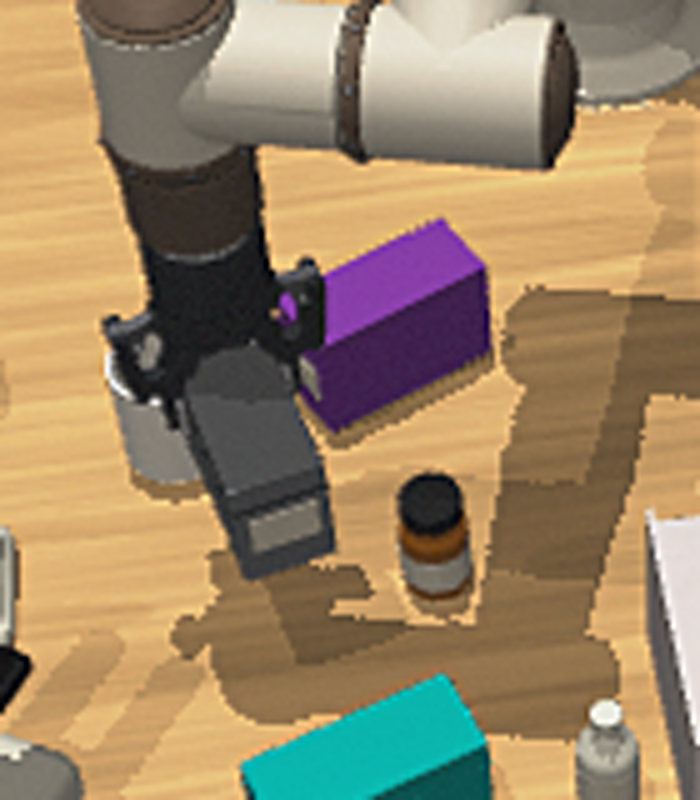

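```bash
python3 - <<'E'
from m import *
d=np.load('pics/s2.npy'); S=cloud('scene',d); S[d==0]=np.nan
m=win(232,183,252,206)&(S[...,2]>180)&(S[...,2]<215)
p=S[m]; t=(p[:,:2]-[517,-317])@[.972,.236]
f=np.polyfit(t,p[:,2],1); print(len(p),f, t.min(),t.max(),np.degrees(np.arctan(f[0])))
E
```

```text
450 [-1.02432482e-02  1.97312580e+02] -5.786831952773638 100.1281069960247 -0.5868743624239214
```

Held level (sag 0.6°). Now I turn to the cabinet's yaw and carry it over the jar to the front of the bay.

drive_tool([
  [0,0,0,5,0.05],
  [0,0,0,5,0.05],
  [0,0,0,4,0.05],
  [0,-0.01,0,0,0.05],
  [0,-0.02,0,0,0.05],
  [-0.003,-0.03,0,0,0.05],
  [-0.005,-0.03,0,0,0.05],
  [-0.005,-0.03,0,0,0.05],
  [0,-0.03,0,0,0.05],
  [0,-0.03,0,0,0.05],
  [0,-0.03,0,0,0.05],
  [0,-0.03,0,0,0.05],
  [0,-0.03,0,0,0.05],
  [0,-0.02,0,0,0.05],
  [0,-0.01,0,0,0.05],
  [0,0,0,0,0.05],
  [0,0,0,0,0.05],
])

```text
clock: 7.55
position: [506.8, -18.2, 151.1]
ee_rot: [1.0, -0.003, -0.0, 0.0]
contact_force: [0.0, -0.2, -4.0]
gripper_width: 61.2
```

```bash
python3 - <<'E'
from m import *
s=arm.read_state(); q=s['ee_rot']; print(s['position'],s['contact_force'],np.degrees(2*np.arctan2(q[1],q[0])))
snap('scene','s3'); snap('top','t3'); crop('s3',280,90,440,290,'c7',4);crop('t3',240,100,400,250,'c8',5)
E
```

```text
[506.77136754 -18.18326613 151.06431096] [ 0.01768676 -0.2179851  -4.0104877 ] -0.3778834595992178
```

View pics/c7.png

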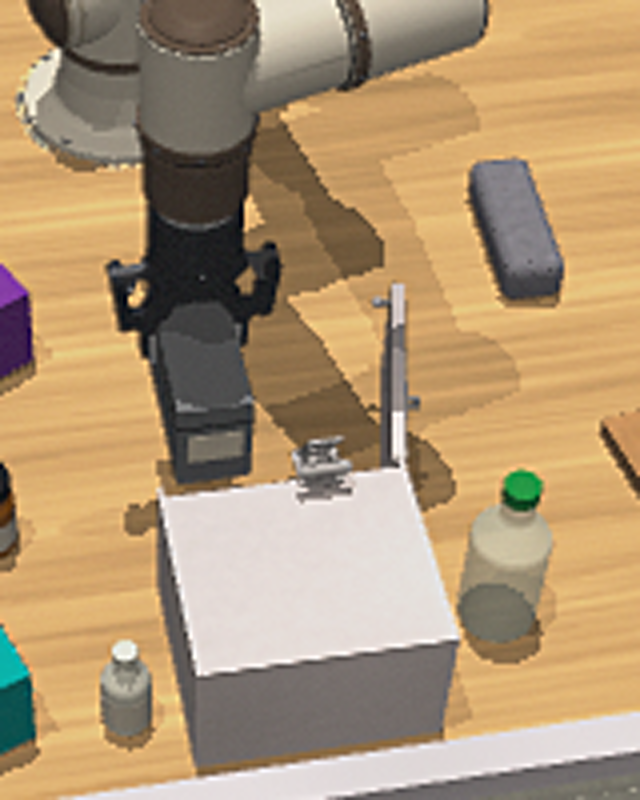

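View pics/c8.png

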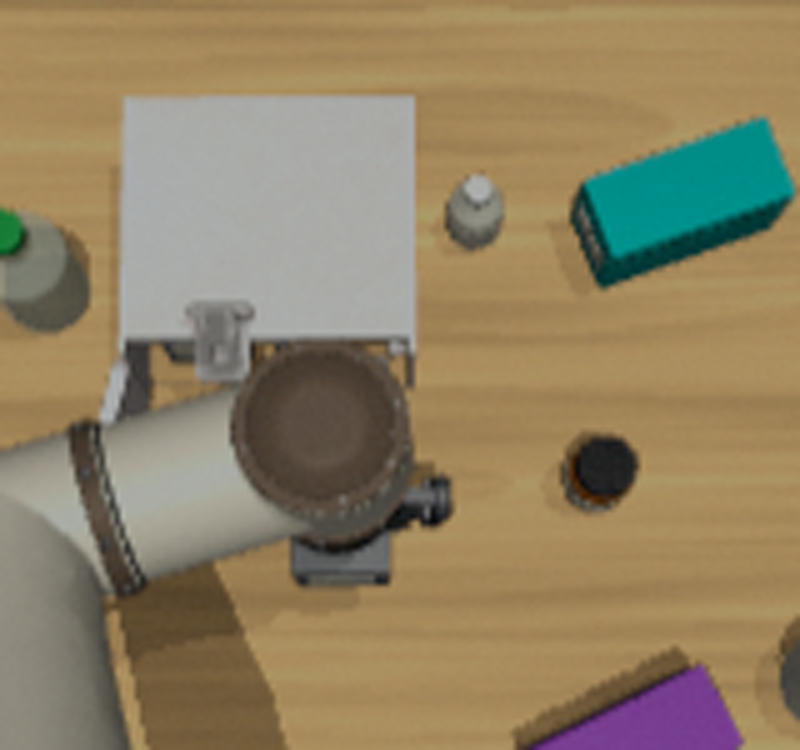

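```bash
python3 - <<'E'
from m import *
d=np.load('pics/s3.npy'); S=cloud('scene',d); S[d==0]=np.nan
m=win(312,160,350,195)&(abs(S[...,2]-198)<5)
p=S[m]; r=cv2.minAreaRect(p[:,:2].astype(np.float32)); print(len(p),r,cv2.boxPoints(r)); f=np.polyfit(p[:,0],p[:,2],1);print(f,np.polyval(f,[506,600]),p[:,0].max())
for x0 in range(540,600,10):
    k=abs(p[:,0]-x0)<5; print(x0,p[k][:,1].min(),p[k][:,1].max())
E
```

```text
494 ((547.5035400390625, -5.288368225097656), (121.47610473632812, 112.28275299072266), 13.17197322845459) [[475.57025   35.535297]
 [501.15668  -73.79335 ]
 [619.4368   -46.112034]
 [593.8504    63.216614]]
[-8.76955775e-03  2.03375931e+02] [198.93853512 198.11419669] 610.4595060347197
540 -49.44965202253829 13.108252461949292
550 -48.30480772260714 13.175134285283349
560 -48.620676687276614 11.42373649492697
570 -48.544939595354634 11.87961174577751
580 -47.25999077415207 11.203973504899722
590 -49.05402954274845 11.726891185374285
```

Box y spans -49 to 12 against a bay of -64 to 26, so it is centred. I lower it and slide the head in.

drive_tool([
  [0,0,0.02,0,0.05],
  [0,0,0.025,0,0.05],
  [0,0,0.025,0,0.05],
  [0,0,0.02,0,0.05],
  [0,0,0.012,0,0.05],
  [0,0,0,0,0.05],
  [0.01,0,0,0,0.05],
  [0.01,0,0,0,0.05],
  [0.01,0,0,0,0.05],
  [0,0,0,0,0.05],
])

```text
clock: 8.65
position: [540.0, -17.8, 50.2]
ee_rot: [1.0, -0.003, 0.002, -0.0]
contact_force: [0.5, 0.9, -3.0]
gripper_width: 61.6
```

drive_tool([
  [0.01,0,0,0,0.05],
  [0.01,0,0,0,0.05],
  [0.01,0,0,0,0.05],
  [0.005,0,0,0,0.05],
  [0,0,0,0,0.05],
  [0,0,0.003,0,0.05],
  [0,0,0.003,0,0.05],
  [0,0,0,0,0.05],
  [0,0,0,0,0.05],
])

```text
clock: 9.55
position: [571.7, -18.4, 43.6]
ee_rot: [1.0, -0.003, -0.0, 0.0]
contact_force: [-1.8, 0.7, 0.4]
gripper_width: 61.2
```

```bash
python3 - <<'E'
from m import *
s=arm.read_state(); print(s['position'],s['contact_force'])
snap('top','t4'); snap('scene','s4'); crop('s4',280,90,440,290,'c9',4)
E
```

```text
[571.69562085 -18.42968207  43.57449036] [-1.7889941   0.72887349  0.36650225]
```

View pics/c9.png

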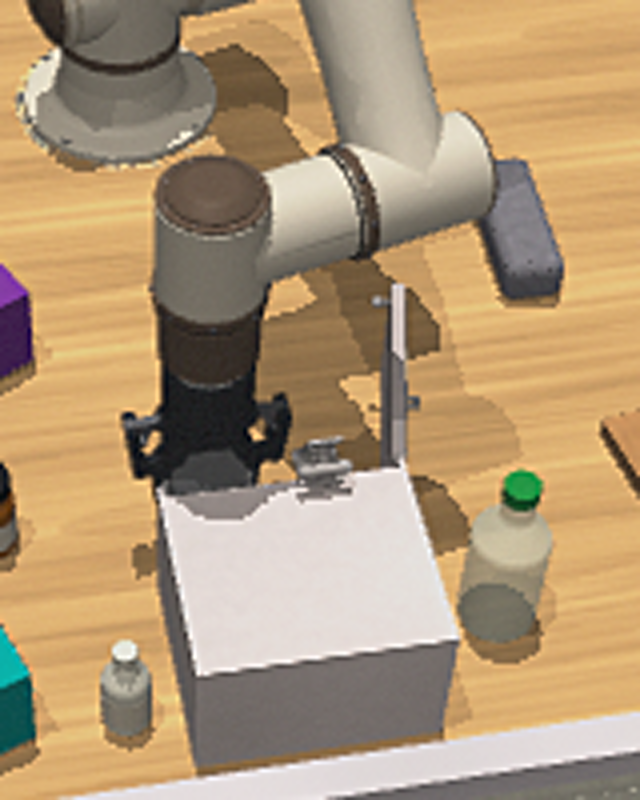

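drive_tool([
  [0,0,0,0,0.085],
  [0,0,0,0,0.085],
  [0,0,0,0,0.085],
  [0,0,0,0,0.085],
  [0,0,-0.02,0,0.085],
  [0,0,-0.025,0,0.085],
  [0,0,-0.025,0,0.085],
  [-0.02,0,0,0,0.085],
  [-0.025,0,0,0,0.035],
  [-0.025,0,0,0,0.035],
  [0,0,0,0,0.035],
  [0,0,0.02,0,0.035],
  [0,0,0.025,0,0.035],
  [0,0,0,0,0.035],
  [0,0,0,0,0.035],
])

```text
clock: 11.15
position: [502.7, -17.9, 68.4]
ee_rot: [1.0, -0.003, -0.0, 0.0]
contact_force: [0.2, -0.5, 0.5]
gripper_width: 34.7
```

```bash
python3 - <<'E'
from m import *
s=arm.read_state(); print(s['position'],s['contact_force'])
snap('top','t5'); snap('scene','s5'); crop('s5',280,90,440,290,'c10',4); crop('t5',240,100,400,250,'c11',5)
E
```

```text
[502.70548789 -17.90816071  68.44574167] [ 0.23679555 -0.51936213  0.49490491]
```

View pics/c10.png

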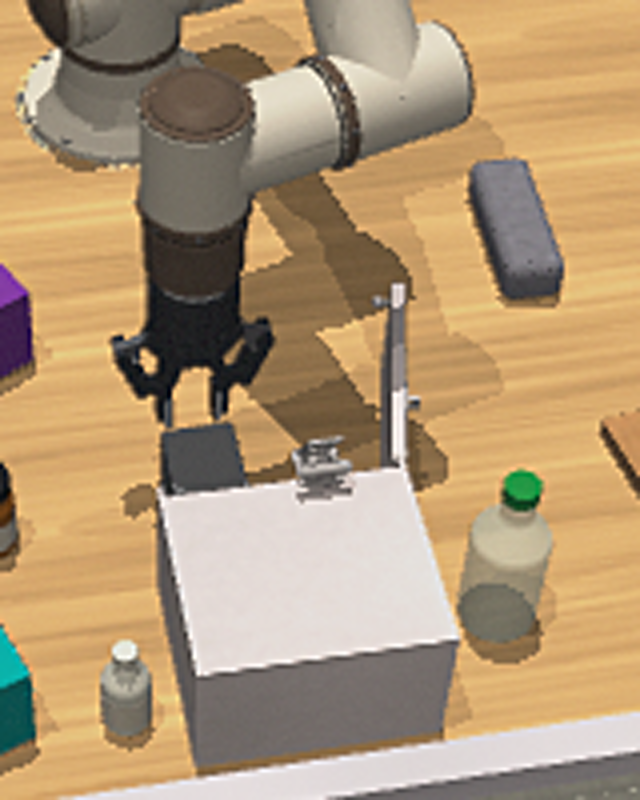

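View pics/c11.png

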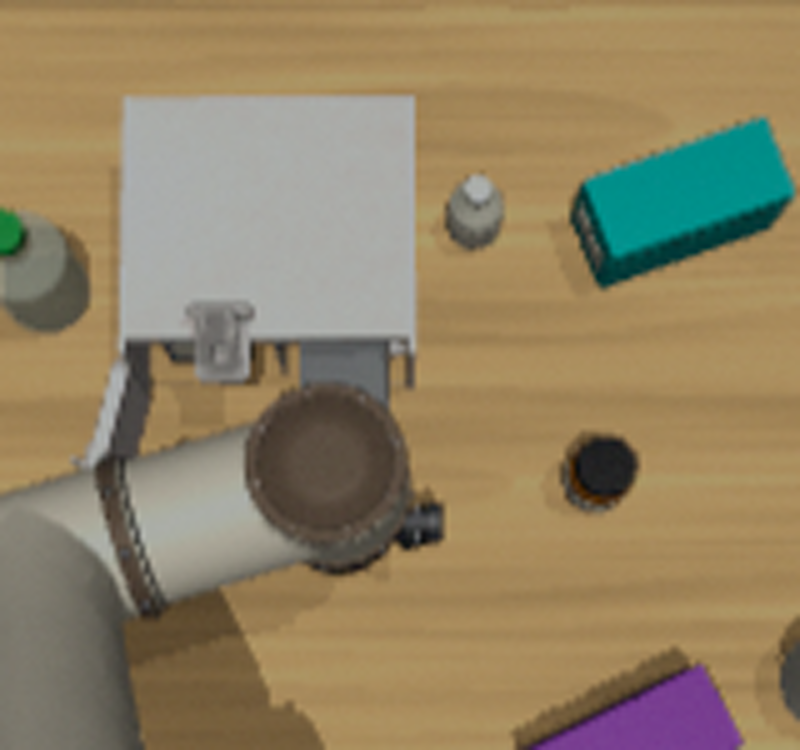

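The box is straight in the mouth with its tail clear of the fingers. I push it in.

drive_tool([
  [0.01,0,0,0,0.035],
  [0.01,0,0,0,0.035],
  [0.01,0,0,0,0.035],
  [0.01,0,0,0,0.035],
  [0.01,0,0,0,0.035],
  [0.01,0,0,0,0.035],
  [0.01,0,0,0,0.035],
  [0.01,0,0,0,0.035],
  [0.01,0,0,0,0.035],
  [0.008,0,0,0,0.035],
  [0,0,0,0,0.035],
])

```text
clock: 12.35
position: [602.3, -18.4, 68.2]
ee_rot: [1.0, -0.003, 0.002, -0.0]
contact_force: [0.2, -0.7, 0.6]
gripper_width: 35.0
```

```bash
python3 - <<'E'
from m import *
s=arm.read_state(); print(s['position'],s['contact_force'])
snap('scene','s6'); crop('s6',280,90,440,290,'c12',4)
E
```

```text
[602.31898024 -18.37049225  68.23640399] [ 0.18459743 -0.67634203  0.63004447]
```

View pics/c12.png

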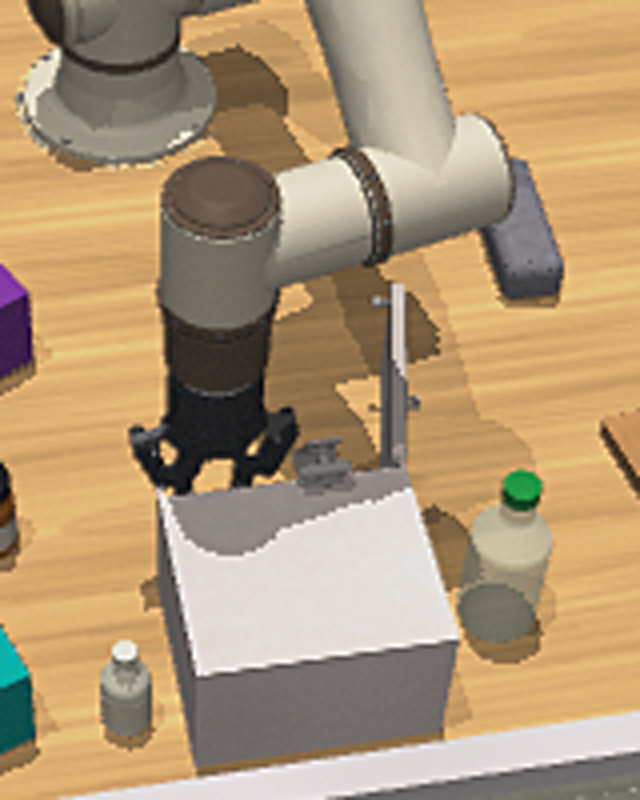

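drive_tool([
  [-0.005,0,0,0,0.01],
  [0,0.008,0,0,0.01],
  [0,0,0,0,0.01],
  [0,0,0,0,0.01],
  [0.005,0,0,0,0.01],
  [0.004,0,0,0,0.01],
  [0.004,0,0,0,0.01],
  [0.003,0,0,0,0.01],
  [0,0,0,0,0.01],
])

```text
clock: 13.3
position: [610.2, -26.9, 67.7]
ee_rot: [1.0, -0.004, -0.001, 0.0]
contact_force: [-4.7, 0.3, 1.7]
gripper_width: 10.1
```

```bash
python3 - <<'E'
from m import *
s=arm.read_state(); print(s['position'],s['contact_force'])
snap('scene','s7'); crop('s7',310,160,390,220,'c13',8)
E
```

```text
[610.16338943 -26.86166791  67.72703405] [-4.6543704   0.29475366  1.66810457]
```

View pics/c13.png

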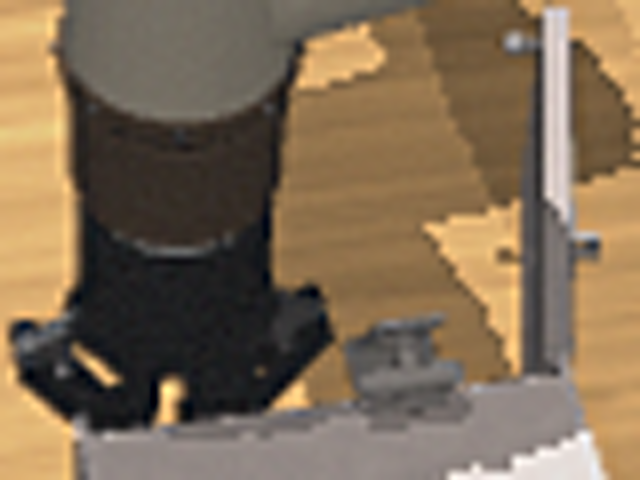

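drive_tool([
  [0.003,0,0,0,0.01],
  [0.003,0,0,0,0.01],
  [0,0,0,0,0.01],
])

```text
clock: 13.65
position: [609.6, -27.8, 65.7]
ee_rot: [1.0, -0.006, -0.009, 0.0]
contact_force: [-15.2, 0.7, 3.4]
gripper_width: 9.9
```

Something stopped it at x 610: force 15 N and the finger front about at the mouth. I back off and measure the linkage against the catch and side wall.

drive_tool([
  [-0.01,0,0,0,0.01],
  [-0.01,0,0,0,0.01],
  [0,0,0,0,0.01],
])

```text
clock: 13.95
position: [597.0, -26.3, 68.8]
ee_rot: [1.0, -0.003, 0.001, -0.0]
contact_force: [-0.4, 0.7, 0.4]
gripper_width: 9.9
```

```bash
python3 - <<'E'
from m import *
s=arm.read_state(); print(s['position'],s['contact_force'])
d=np.load('pics/s7.npy'); S=cloud('scene',d); S[d==0]=np.nan
im=cv2.imread('pics/s7.png').mean(2)
m=win(305,170,360,218)&(S[...,0]<635)&(S[...,0]>560)&(im<110)
p=S[m]-np.array([610.2,-26.9,67.7])
for z0 in range(30,120,6):
    k=abs(p[:,2]-z0)<3
    if k.sum()>3: print('above tip',z0,k.sum(),'y',np.round([p[k,1].min(),p[k,1].max()],0),'xmax',round(np.percentile(p[k,0],95),0))
snap('scene','s8'); snap('top','t8'); crop('t8',270,150,340,200,'c14',10); crop('s8',310,160,390,220,'c15',8)
E
```

```text
[597.01412334 -26.28368401  68.82604131] [-0.40052074  0.70122519  0.44682464]
above tip 42 4 y [-18.   8.] xmax 4.0
above tip 48 18 y [-31.  40.] xmax 11.0
above tip 54 48 y [-41.  42.] xmax 13.0
above tip 60 41 y [-43.  89.] xmax 23.0
above tip 66 38 y [-43.  90.] xmax 18.0
above tip 72 38 y [-49.  88.] xmax 18.0
above tip 78 36 y [-55.  88.] xmax 17.0
above tip 84 33 y [-58.  82.] xmax 17.0
above tip 90 57 y [-62.  86.] xmax 18.0
above tip 96 58 y [-62.  59.] xmax 18.0
above tip 102 48 y [-62.  89.] xmax 23.0
above tip 108 26 y [-43.  78.] xmax 21.0
above tip 114 19 y [-41.  41.] xmax 14.0
```

View pics/c14.png

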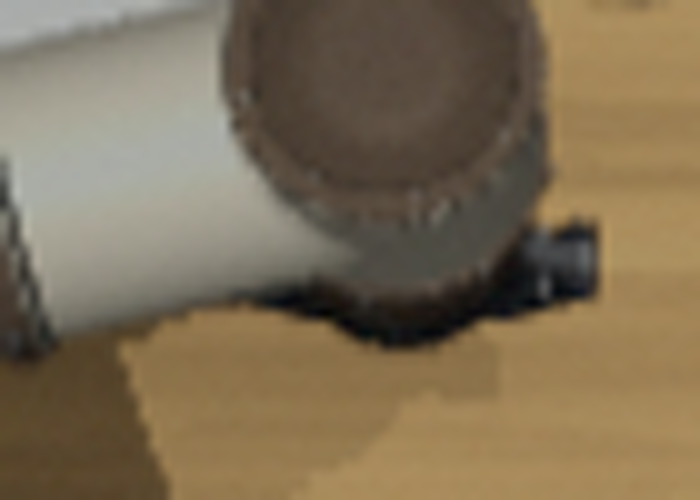

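View pics/c15.png

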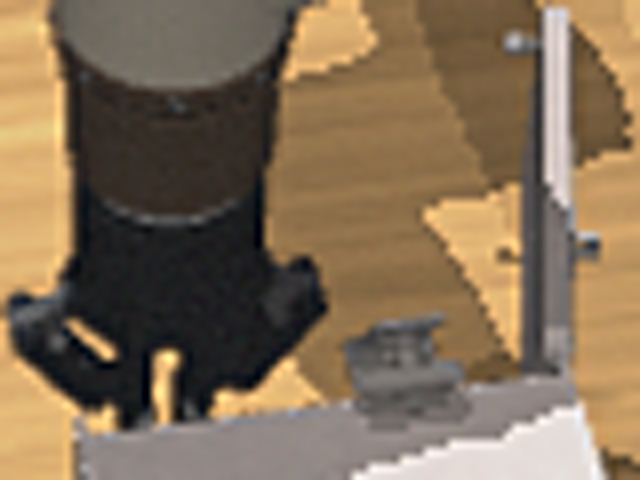

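The linkage (±42 mm at about 57 mm above the tip) catches the side wall or the catch. I recentre to y -18, raise to z 78 and close fully.

drive_tool([
  [0,-0.008,-0.009,0,0.0],
  [0,0,0,0,0.0],
  [0,0,0,0,0.0],
  [0.007,0,0,0,0.0],
  [0.005,0,0,0,0.0],
  [0.003,0,0,0,0.0],
  [0,0,0,0,0.0],
])

```text
clock: 14.75
position: [611.8, -18.9, 76.9]
ee_rot: [1.0, -0.004, -0.001, 0.0]
contact_force: [-1.8, -0.4, 1.3]
gripper_width: -0.4
```

drive_tool([
  [0.003,0,0,0,0.0],
  [0.003,0,0,0,0.0],
  [0,0,0,0,0.0],
])

```text
clock: 15.05
position: [618.6, -18.7, 77.0]
ee_rot: [1.0, -0.004, 0.0, -0.0]
contact_force: [-1.1, -0.0, -1.4]
gripper_width: -0.3
```

drive_tool([
  [-0.02,0,0,0,0.0],
  [-0.04,0,0,0,0.0],
  [-0.04,0,-0.02,0,0.0],
  [-0.04,0,-0.04,0,0.0],
  [0,0,-0.04,0,0.0],
  [-0.02,-0.03,-0.04,0,0.0],
  [0,-0.05,0,0,0.0],
  [0,-0.05,0,0,0.0],
  [0,-0.05,0,0,0.0],
  [0,-0.05,0,0,0.0],
  [0,-0.03,0,0,0.0],
  [0,0,0,0,0.0],
  [0,0,0,0,0.0],
])

```text
clock: 16.35
position: [466.3, 241.1, 209.8]
ee_rot: [1.0, -0.003, 0.0, -0.0]
contact_force: [0.3, -0.3, -0.8]
gripper_width: 0.0
```

```bash
python3 - <<'E'
from m import *
s=arm.read_state(); print(s['position'],s['contact_force'])
snap('scene','s9'); d=snap('top','t9')[1]; crop('t9',240,140,340,240,'c16',8)
C=cloud('top',d); C[d==0]=np.nan
m=win(296,160,322,182)&(abs(C[...,2]-92)<6); print(m.sum(), C[m].mean(0) if m.any() else None, C[m][:,0].min())
E
```

```text
[466.26631004 241.12278278 209.84361209] [ 0.25254765 -0.25021661 -0.7811201 ]
51 [634.15441303 -21.77299882  91.06400237] 622.3606313541807
```

View pics/c16.png

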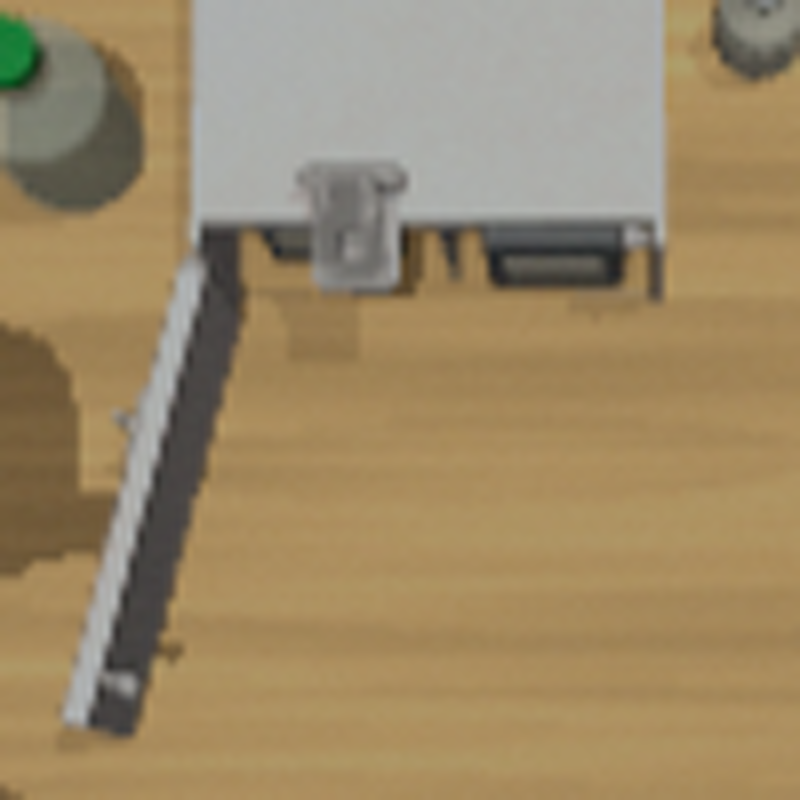

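View pics/s9.png

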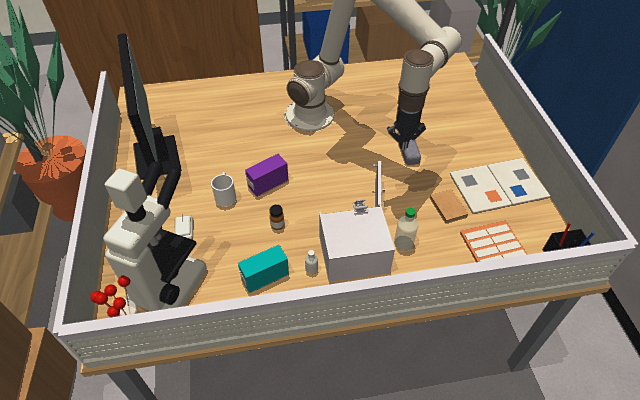

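```bash
python3 - <<'E'
from m import *
f=lambda a,b,Z:np.round(onplane('top',240+a/8-.44,140+b/8-.44,Z),1)
print('wall bottom front',f(656,300,0),'wall top front',f(656,243,130))
for a in(490,555,618): print('box bottom',f(a,287,0),'box top edge',f(a,248,92))
print('door end',f(80,725,120),f(110,730,120)); print('bar',f(350,175,162), 'hinge', f(357,283,132))
C=cloud('top',np.load('pics/t9.npy')); 
print(np.round(C[160:178,284,:],0).tolist())
crop('t9',292,160,332,182,'c17',18)
E
```

```text
wall bottom front [623.4 -66.4   0. ] wall top front [622.1 -65.3 130. ]
box bottom [630.2  10.8   0. ] box top edge [628.7   6.4  92. ]
box bottom [629.9 -19.4   0. ] box top edge [628.5 -21.8  92. ]
box bottom [629.7 -48.8   0. ] box top edge [628.3 -49.2  92. ]
door end [422.1 175.5 120. ] [419.9 163.1 120. ]
bar [644.6  60.6 162. ] hinge [605.5  60.3 132. ]
[[651.0, 59.0, 154.0], [641.0, 56.0, 181.0], [638.0, 56.0, 183.0], [636.0, 57.0, 178.0], [633.0, 57.0, 175.0], [630.0, 57.0, 174.0], [628.0, 58.0, 167.0], [625.0, 58.0, 165.0], [623.0, 59.0, 158.0], [627.0, 61.0, 127.0], [621.0, 61.0, 136.0], [620.0, 61.0, 128.0], [613.0, 60.0, 145.0], [610.0, 60.0, 140.0], [609.0, 61.0, 131.0], [605.0, 61.0, 133.0], [630.0, 74.0, -6.0], [625.0, 74.0, -2.0]]
```

View pics/c17.png

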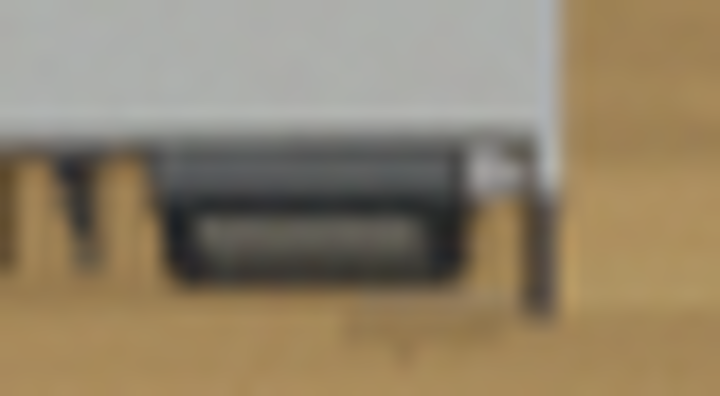

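Box tail is at x about 629.5 and wall front at 622, so it is about 7 mm inside, straight and upright. Next the door arc.

```bash
python3 - <<'E'
import numpy as np
y=np.radians(-.4);R=np.array([[np.cos(y),-np.sin(y)],[np.sin(y),np.cos(y)]])
O=np.array([711.5,31.])
prev=None
for a in np.arange(1.9,-0.01,-0.1):
    c=np.array([-96,100.])+172*np.array([-np.sin(a),-np.cos(a)])+20*np.array([-np.cos(a),np.sin(a)])
    p=O+R@c; print(round(a,1),np.round(p),None if prev is None else np.round(p-prev)); prev=p
E
```

```text
1.9 [460. 207.] None
1.8 [454. 191.] [ -7. -16.]
1.7 [449. 175.] [ -5. -17.]
1.6 [445. 158.] [ -3. -17.]
1.5 [443. 141.] [ -2. -17.]
1.4 [443. 123.] [ -0. -17.]
1.3 [445. 106.] [  2. -17.]
1.2 [448.  89.] [  3. -17.]
1.1 [453.  73.] [  5. -17.]
1.0 [460.  57.] [  7. -16.]
0.9 [468.  41.] [  8. -15.]
0.8 [478.  27.] [ 10. -14.]
0.7 [489.  14.] [ 11. -13.]
0.6 [502.   2.] [ 12. -12.]
0.5 [515.  -9.] [ 14. -11.]
0.4 [530. -18.] [15. -9.]
0.3 [545. -26.] [15. -8.]
0.2 [561. -33.] [16. -6.]
0.1 [578. -37.] [17. -5.]
-0.0 [595. -40.] [17. -3.]
```

drive_tool([
  [-0.01,0,0.04,0,0.0],
  [-0.01,0,0.04,0,0.0],
  [0,0,0.04,0,0.0],
  [0,0,0.022,0,0.0],
  [0,0,0,0,0.0],
])

```text
clock: 16.95
position: [444.5, 237.6, 65.2]
ee_rot: [1.0, -0.005, -0.002, 0.002]
contact_force: [0.5, 0.2, 0.5]
gripper_width: 0.1
```

drive_tool([
  [0.004,0.017,0,0,0],
  [0.004,0.017,0,0,0],
  [0,0.017,0,0,0],
  [-0.005,0.016,0,0,0],
  [-0.003,0.017,0,0,0],
  [-0.002,0.017,0,0,0],
  [0,0.017,0,0,0],
  [0.002,0.017,0,0,0],
  [0.003,0.017,0,0,0],
  [0.005,0.017,0,0,0],
  [0.007,0.016,0,0,0],
  [0,0,0,0,0],
])

```text
clock: 18.15
position: [459.5, 53.3, 67.8]
ee_rot: [1.0, -0.005, -0.0, 0.0]
contact_force: [-0.0, 0.2, 0.1]
gripper_width: -0.2
```

```bash
python3 - <<'E'
from m import *
s=arm.read_state(); print(s['position'],s['contact_force'])
snap('scene','s10'); crop('s10',280,100,440,250,'c18',5)
E
```

```text
[459.51339525  53.31822761  67.80478661] [-0.00343326  0.22797364  0.11424786]
```

View pics/c18.png

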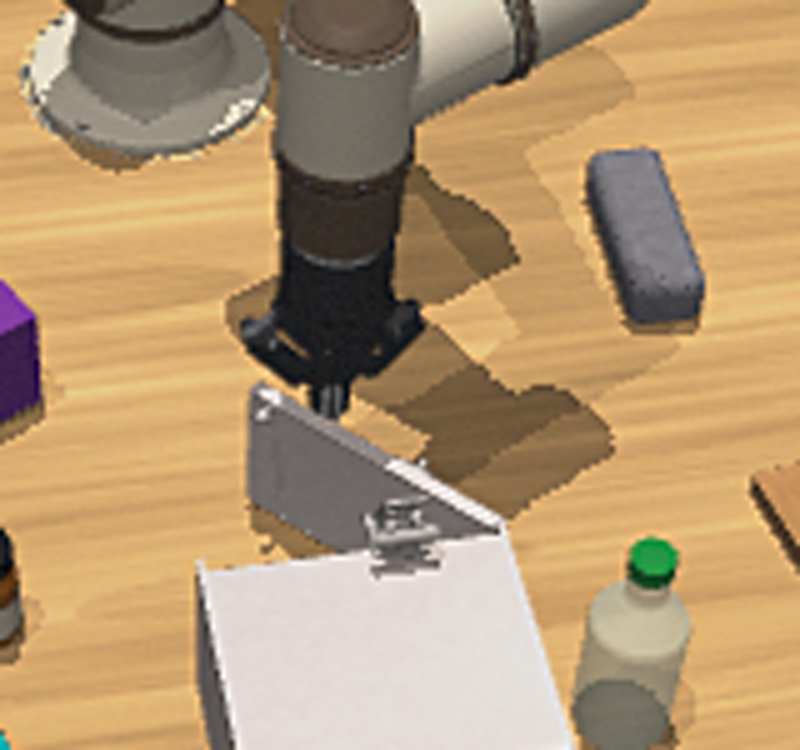

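The door follows the finger, at about 1 rad now. I continue the arc.

drive_tool([
  [0.008,0.014,0,0,0],
  [0.01,0.014,0,0,0],
  [0.011,0.013,0,0,0],
  [0.012,0.012,0,0,0],
  [0.014,0.011,0,0,0],
  [0.015,0.009,0,0,0],
  [0.015,0.008,0,0,0],
  [0.015,0.006,0,0,0],
  [0.012,0.004,0,0,0],
  [0,0,0,0,0],
])

```text
clock: 19.2
position: [571.9, -36.5, 67.6]
ee_rot: [1.0, -0.004, 0.0, 0.0]
contact_force: [0.2, 0.1, -0.2]
gripper_width: -0.1
```

```bash
python3 - <<'E'
from m import *
s=arm.read_state(); print(s['position'],s['contact_force'])
snap('scene','s11'); crop('s11',290,120,410,230,'c19',6)
E
```

```text
[571.92496036 -36.45774167  67.57872176] [ 0.19459399  0.10171029 -0.19430812]
```

View pics/c19.png

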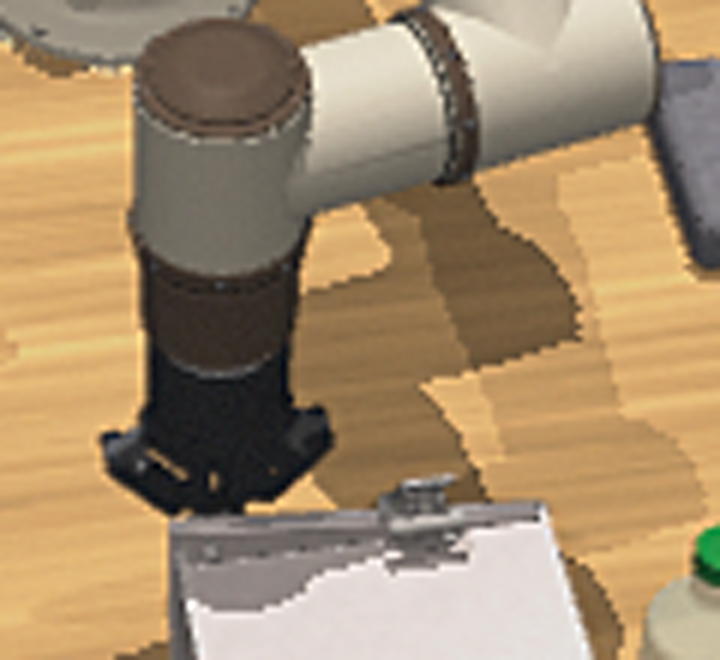

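drive_tool([
  [0.008,0.001,0,0,0],
  [0.006,0.001,0,0,0],
  [0.005,0,0,0,0],
  [0.004,0,0,0,0],
  [0.003,0,0,0,0],
  [0,0,0,0,0],
])

```text
clock: 19.85
position: [596.6, -38.7, 67.6]
ee_rot: [1.0, -0.003, -0.001, 0.0]
contact_force: [-3.0, 0.3, 0.7]
gripper_width: -0.1
```

drive_tool([
  [0.003,0,0,0,0],
  [0.003,0,0,0,0],
  [0,0,0,0,0],
])

```text
clock: 20.15
position: [596.1, -39.2, 66.2]
ee_rot: [1.0, -0.004, -0.008, 0.0]
contact_force: [-14.4, 2.2, 4.2]
gripper_width: 0.0
```

drive_tool([
  [0.003,0.02,0,0,0],
  [0.003,0,0,0,0],
  [0,0,0,0,0],
  [-0.02,0,0,0,0],
  [-0.04,0,0,0,0],
  [-0.04,0,-0.04,0,0],
  [-0.04,0,-0.04,0,0],
  [0,0,-0.04,0,0],
  [0,0,0,0,0],
])

```text
clock: 21.05
position: [482.3, -57.4, 185.2]
ee_rot: [1.0, -0.003, 0.008, -0.001]
contact_force: [1.1, 0.2, 1.1]
gripper_width: 0.1
```

```bash
python3 - <<'E'
from m import *
s=arm.read_state(); print(s['position'],s['contact_force'])
snap('scene','s12'); d=snap('top','t12')[1]; crop('s12',300,150,420,240,'c20',6); crop('t12',250,140,350,210,'c21',8)
E
```

```text
[482.27003166 -57.42345691 185.22050395] [1.14912236 0.18936342 1.09661096]
```

View pics/c20.png

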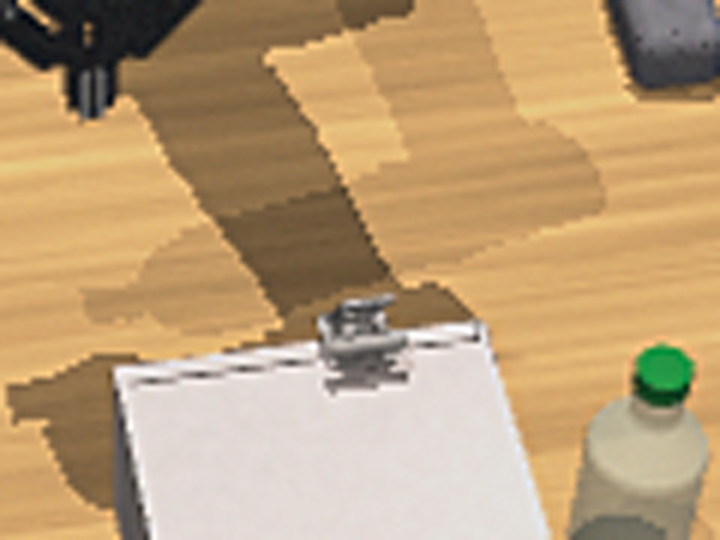

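View pics/c21.png

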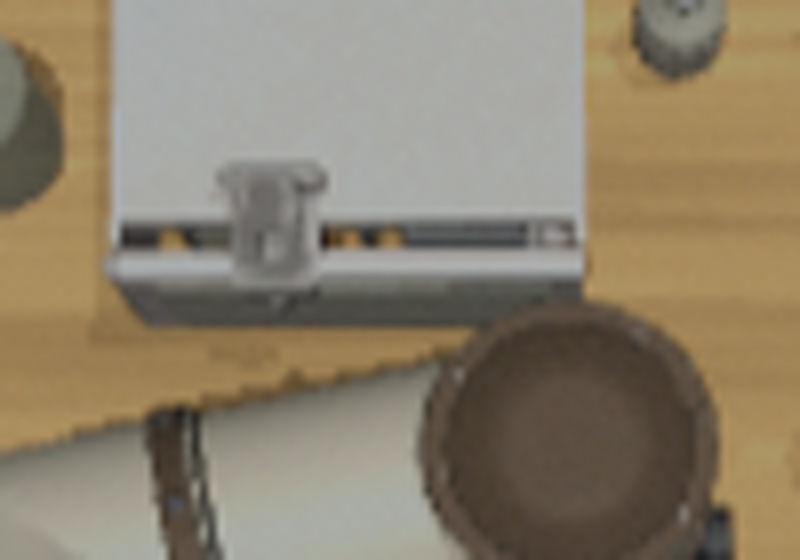

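```bash
python3 - <<'E'
from m import *
im=cv2.imread('pics/t12.png').astype(float).mean(2)
def sub(col,r0,sgn):
    l=im[r0:r0+9,col]; g=sgn*np.diff(l); g[g<0]=0; return r0+.5+(np.arange(8)*g).sum()/g.sum()
for nm,r0,sgn,Z in(('outer',171,-1,120),('inner',167,1,120),('topfront',163,-1,130)):
    P=[]
    for c in list(range(268,278))+list(range(293,321)):
        P.append(onplane('top',c,sub(c,r0,sgn),Z))
    P=np.array(P); f=np.polyfit(P[:,1],P[:,0],1); e=P[:,0]-np.polyval(f,P[:,1]);k=abs(e)<1.5; f=np.polyfit(P[k,1],P[k,0],1)
    print(nm,'slope deg',np.degrees(np.arctan(f[0])),'x at y=120,-60',np.round(np.polyval(f,[120,-60]),1),e.std())
E
```

```text
outer slope deg -0.14651000400988357 x at y=120,-60 [608.4 608.9] 0.4734631223447259
inner slope deg 0.16934244872920617 x at y=120,-60 [622.7 622.1] 0.9022758588839628
topfront slope deg 0.5456172460480395 x at y=120,-60 [632.7 631. ] 0.6122899215655985
```

The door lies flat and shut: its outer face is at x 608.4 at the hinge and 608.9 at the free edge (expected 609.5), tilted under 0.5°. Next the hasp (angle about 3.75, bar near (646,61,153)), so I fly behind it.

drive_tool([
  [0,0,-0.04,0,0],
  [0,0,-0.02,0,0],
  [0.03,-0.02,0,0,0],
  [0.04,-0.025,0,0,0],
  [0.04,-0.025,0,0,0],
  [0.04,-0.025,0,0,0],
  [0.04,-0.024,0,0,0],
  [0,0,0,0,0],
  [0,0,0,0,0],
])

```text
clock: 22.05
position: [669.4, 60.4, 235.1]
ee_rot: [1.0, -0.003, -0.002, 0.001]
contact_force: [-1.1, -0.3, -0.3]
gripper_width: -0.1
```

```bash
python3 - <<'E'
from m import *
s=arm.read_state(); print(s['position'],s['contact_force'])
snap('scene','s13'); crop('s13',300,100,440,240,'c22',5)
p0=None
for a in np.arange(3.75,1.8,-.15):
    b=np.array([-20*np.cos(a)-42*np.sin(a),20*np.sin(a)-42*np.cos(a)]); t=np.array([605.7+b[0]+16.5,130+b[1]-8]); print(round(a,2),np.round(t,0),'' if p0 is None else np.round(t-p0,0)); p0=t
E
```

```text
[669.43004858  60.41563747 235.06764859] [-1.06395703 -0.29335372 -0.34128782]
3.75 [663. 145.] 
3.6 [659. 151.] [-4.  6.]
3.45 [654. 156.] [-5.  5.]
3.3 [649. 160.] [-5.  4.]
3.15 [643. 164.] [-6.  4.]
3.0 [636. 166.] [-6.  3.]
2.85 [629. 168.] [-7.  2.]
2.7 [622. 169.] [-7.  1.]
2.55 [615. 168.] [-7. -1.]
2.4 [609. 166.] [-7. -2.]
2.25 [602. 164.] [-6. -3.]
2.1 [596. 160.] [-6. -3.]
1.95 [591. 156.] [-5. -4.]
```

View pics/c22.png

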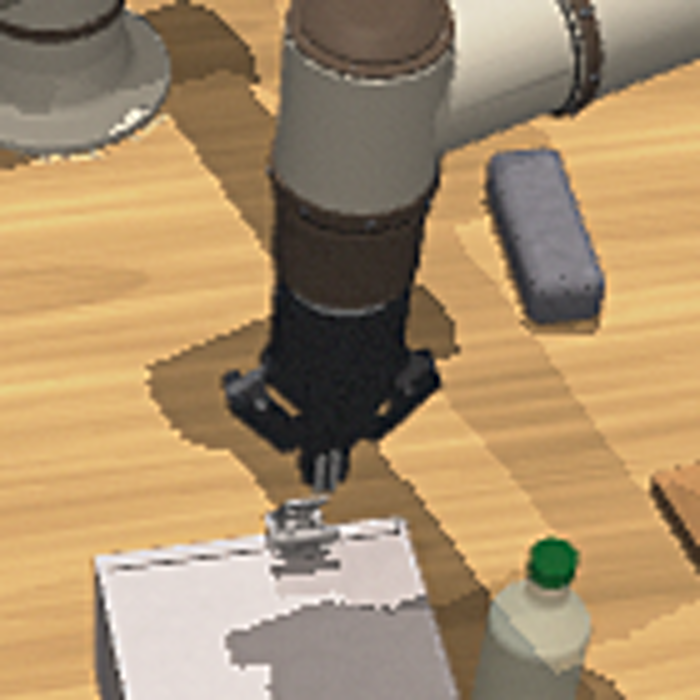

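drive_tool([
  [0.008,-0.001,0,0,0],
  [0,0,0.03,0,0],
  [0,0,0.03,0,0],
  [0,0,0.02,0,0],
  [0,0,0.01,0,0],
  [0,0,0,0,0],
  [-0.006,0,0,0,0],
  [-0.006,0,0,0,0],
  [0,0,0,0,0],
])

```text
clock: 23.0
position: [664.7, 61.0, 150.2]
ee_rot: [1.0, -0.003, 0.001, -0.0]
contact_force: [-0.8, 0.4, -0.5]
gripper_width: -0.2
```

```bash
python3 - <<'E'
from m import *
s=arm.read_state(); print(s['position'],s['contact_force'])
snap('scene','s14'); crop('s14',320,140,420,230,'c23',7)
E
```

```text
[664.73153934  60.95155724 150.22359906] [-0.78965216  0.35518005 -0.51961733]
```

View pics/c23.png

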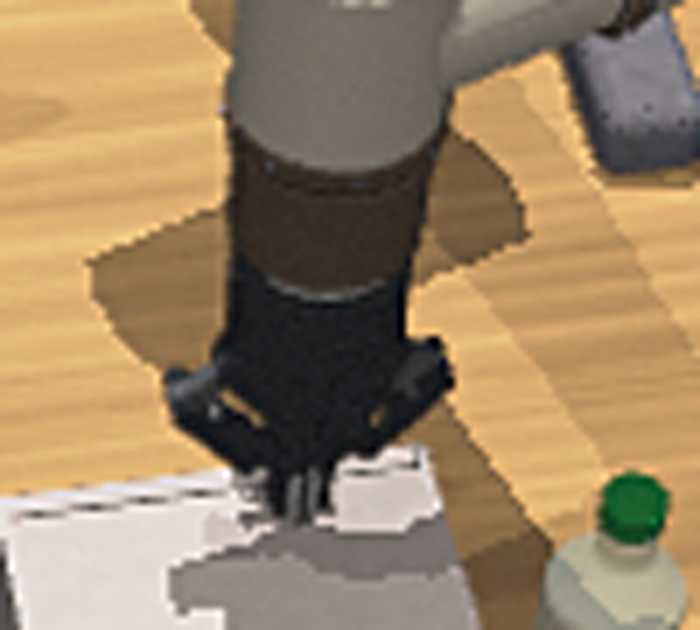

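drive_tool([
  [0,0,0.005,0,0],
  [-0.004,0,0,0,0],
  [-0.005,0,-0.005,0,0],
  [-0.005,0,-0.005,0,0],
  [-0.005,0,-0.004,0,0],
  [-0.006,0,-0.004,0,0],
  [-0.006,0,-0.003,0,0],
  [-0.007,0,-0.002,0,0],
  [-0.007,0,-0.001,0,0],
  [0,0,0,0,0],
])

```text
clock: 24.05
position: [617.7, 61.0, 166.8]
ee_rot: [1.0, -0.004, -0.002, 0.0]
contact_force: [0.5, 0.5, 0.5]
gripper_width: 0.1
```

```bash
python3 - <<'E'
from m import *
s=arm.read_state(); print(s['position'],s['contact_force'])
snap('scene','s15'); crop('s15',320,140,420,230,'c24',7)
E
```

```text
[617.73000798  61.00372029 166.80661445] [0.5243058  0.49310719 0.47831132]
```

View pics/c24.png

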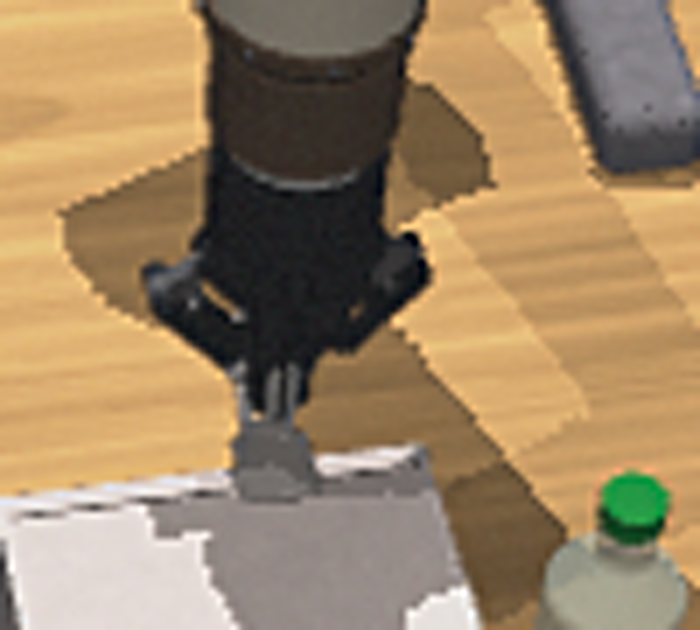

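The hasp now stands near vertical, ahead of the finger. I continue.

drive_tool([
  [-0.007,0,0.001,0,0],
  [-0.007,0,0.002,0,0],
  [-0.006,0,0.003,0,0],
  [-0.006,0,0.003,0,0],
  [-0.005,0,0.003,0,0],
  [0,0,0,0,0],
])

```text
clock: 24.7
position: [588.3, 61.3, 154.6]
ee_rot: [1.0, -0.004, -0.001, 0.0]
contact_force: [2.0, 0.7, -1.3]
gripper_width: -0.1
```

```bash
python3 - <<'E'
from m import *
s=arm.read_state(); print(s['position'],s['contact_force'])
snap('scene','s16'); crop('s16',320,140,420,230,'c25',7)
E
```

```text
[588.25516987  61.34868498 154.57008613] [ 1.99786314  0.71122429 -1.27478142]
```

View pics/c25.png

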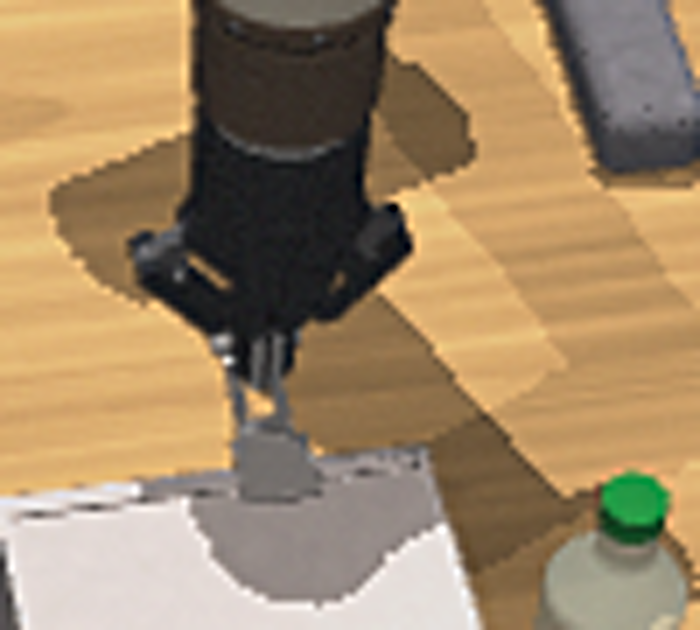

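drive_tool([
  [-0.005,0,0.006,0,0],
  [-0.003,0,0.005,0,0],
  [0,0,0,0,0],
  [0.004,0,-0.005,0,0],
  [0,0,-0.025,0,0],
  [-0.014,0,0,0,0],
  [-0.015,0,0,0,0],
  [0,0,0,0,0],
  [0,0,0,0,0],
])

```text
clock: 25.65
position: [556.2, 61.6, 175.0]
ee_rot: [1.0, -0.003, 0.0, 0.0]
contact_force: [0.1, -0.1, 0.3]
gripper_width: 0.0
```

```bash
python3 - <<'E'
from m import *
s=arm.read_state(); print(s['position'],s['contact_force'])
snap('scene','s17'); crop('s17',320,140,420,230,'c26',7)
E
```

```text
[556.19482845  61.55678352 175.01571158] [ 0.10000176 -0.12464262  0.26680243]
```

View pics/c26.png

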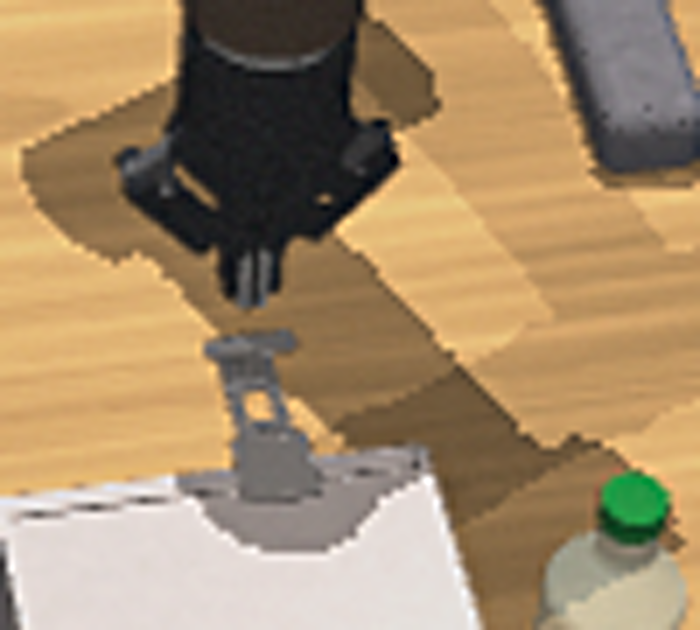

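drive_tool([
  [0.004,0,0.015,0,0],
  [0,0,0.01,0,0],
  [0,0,0.01,0,0],
  [0,0,0.01,0,0],
  [0,0,0.008,0,0],
  [0.003,0,0.006,0,0],
  [0.004,0,0.006,0,0],
  [0.003,0,0.005,0,0],
  [0,0,0,0,0],
])

```text
clock: 26.6
position: [570.6, 61.5, 103.8]
ee_rot: [1.0, -0.004, -0.0, 0.0]
contact_force: [-0.4, -0.7, 0.4]
gripper_width: 0.1
```

```bash
python3 - <<'E'
from m import *
s=arm.read_state(); print(s['position'],s['contact_force'])
snap('scene','s18'); crop('s18',320,140,420,230,'c27',7)
E
```

```text
[570.55645182  61.4965233  103.81798615] [-0.42697084 -0.69071315  0.41611568]
```

View pics/c27.png

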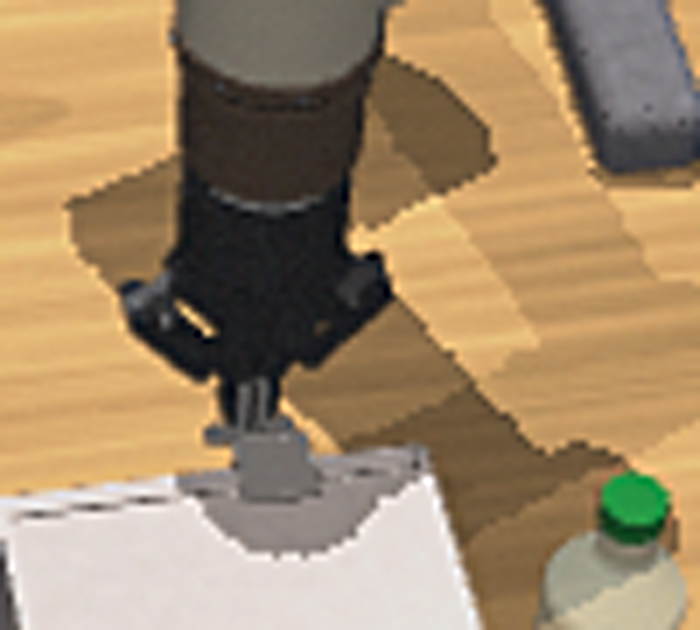

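drive_tool([
  [0,0,-0.02,0,0],
  [-0.03,0,0,0,0],
  [-0.02,0,0,0,0],
  [0,0,0,0,0],
])

```text
clock: 27.05
position: [517.7, 61.6, 124.9]
ee_rot: [1.0, -0.003, -0.001, -0.0]
contact_force: [0.7, -0.2, -0.6]
gripper_width: 0.0
```

```bash
python3 - <<'E'
from m import *
s=arm.read_state(); print(s['position'],s['contact_force'])
snap('scene','s19'); crop('s19',320,140,420,230,'c28',7)
E
```

```text
[517.72446393  61.56441061 124.87124447] [ 0.68121498 -0.24528021 -0.59110574]
```

View pics/c28.png

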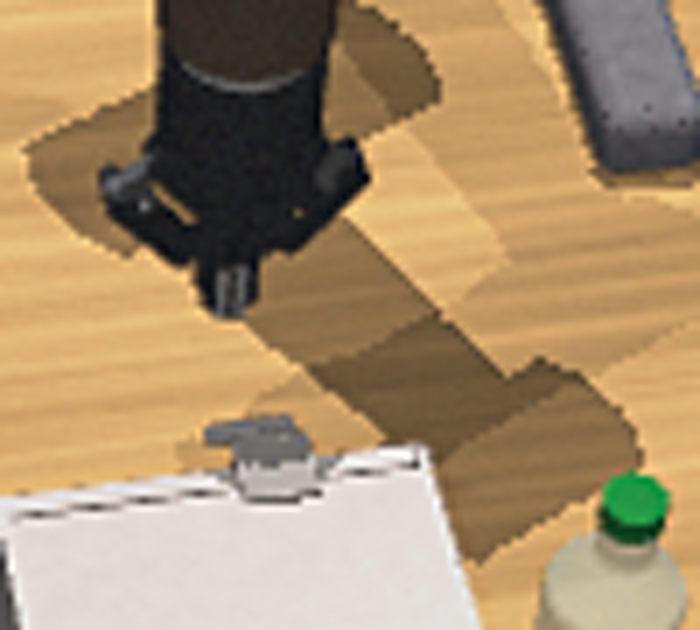

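The hasp hangs near the door with the bar out. I finish by pressing +x from the front, with the tip below the bar.

drive_tool([
  [0,0,0.02,0,0],
  [0,0,0.02,0,0],
  [0,0,0.007,0,0],
  [0.02,0,0,0,0],
  [0.01,0,0,0,0],
  [0.006,0,0,0,0],
  [0.005,0,0,0,0],
  [0.004,0,0,0,0],
  [0.003,0,0,0,0],
  [0,0,0,0,0],
])

```text
clock: 28.1
position: [565.8, 60.8, 76.2]
ee_rot: [1.0, -0.004, -0.003, 0.001]
contact_force: [-3.1, -0.6, -2.2]
gripper_width: 0.1
```

drive_tool([
  [0.003,0,0,0,0],
  [0.002,0,0,0,0],
  [0.002,0,0,0,0],
  [0,0,0,0,0],
])

```text
clock: 28.5
position: [570.6, 61.0, 77.0]
ee_rot: [1.0, -0.004, -0.005, 0.001]
contact_force: [-12.9, 2.5, 2.5]
gripper_width: 0.3
```

drive_tool([
  [-0.03,0,0,0,0],
  [-0.05,0,0,0,0],
  [-0.04,0,-0.04,0,0],
  [0,0,-0.05,0,0],
  [0,-0.03,-0.04,0,0],
  [0,-0.05,0,0,0],
  [0,-0.05,0,0,0],
  [0,-0.05,0,0,0],
  [0,-0.05,0,0,0],
  [0,0,0,0,0],
  [0,0,0,0,0],
])

```text
clock: 29.6
position: [462.3, 294.3, 203.9]
ee_rot: [1.0, -0.002, 0.002, -0.001]
contact_force: [0.1, -0.9, 0.1]
gripper_width: 0.1
```

```bash
python3 - <<'E'
from m import *
s=arm.read_state(); print(s['clock'],s['position'],s['contact_force'])
snap('scene','s20'); d=snap('top','t20')[1]; crop('s20',310,180,410,250,'c29',8); crop('t20',250,140,350,210,'c30',8)
C=cloud('top',d); C[d==0]=np.nan
print(np.round(C[168:182,284],0).tolist())
z=C[...,2]
for nm,wn,lo in(('jar',win(350,183,371,205),75),('mug',win(394,220,425,258),75),('wb',win(232,138,257,168),120),('oil',win(325,130,345,152),70),('turq',win(350,120,402,160),80),('purple',win(340,228,390,270),80),('mouse',win(434,185,456,220),12),('case',win(190,245,222,300),30)):
    m=wn&(z>lo)
    if m.sum()>5: rect(C,m,nm)
im=cv2.imread('pics/t20.png').astype(float).mean(2)
def sub(col,r0,sgn):
    l=im[r0:r0+9,col]; g=sgn*np.diff(l); g[g<0]=0; return r0+.5+(np.arange(8)*g).sum()/g.sum()
P=np.array([onplane('top',c,sub(c,171,-1),120) for c in list(range(268,278))+list(range(293,321))]); f=np.polyfit(P[:,1],P[:,0],1); print('door outer',np.polyval(f,[120,-60]))
E
```

```text
29.6 [462.26469005 294.3407402  203.90385295] [ 0.07655536 -0.91948415  0.10373672]
[[628.0, 61.0, 137.0], [626.0, 61.0, 132.0], [621.0, 61.0, 136.0], [619.0, 61.0, 131.0], [615.0, 61.0, 136.0], [612.0, 61.0, 132.0], [608.0, 61.0, 136.0], [605.0, 61.0, 134.0], [605.0, 62.0, 116.0], [602.0, 62.0, 115.0], [603.0, 65.0, 90.0], [600.0, 65.0, 91.0], [596.0, 65.0, 93.0], [nan, nan, nan]]
jar 124 [ 551.8 -201.4] [40.4 40.4] 62.22 z 84.8 mean [ 551.5 -201.5]
mug 131 [ 400.9 -367.7] [74.2 83.3] 45.49 z 86.1 mean [ 399.1 -370. ]
wb 156 [695.  203.6] [36.3 45.3] 11.74 z 142.2 mean [693.6 200.4]
oil 45 [ 745.5 -114.9] [19.8 21.4] 3.02 z 91.9 mean [ 744.6 -114.2]
turq 703 [ 749.  -264.2] [ 63.7 142. ] 19.12 z 91.6 mean [ 747.2 -263.2]
purple 766 [ 356.1 -213.9] [ 61.8 139.9] 25.83 z 91.7 mean [ 355.8 -212.7]
mouse 424 [ 519.1 -516.1] [59.7 99.6] 89.54 z 27.1 mean [ 517.5 -512.8]
case 791 [278.9 340.2] [ 61.7 158.4] 87.67 z 43.2 mean [278.1 337.5]
door outer [608.37639993 608.95939853]
```

View pics/c29.png

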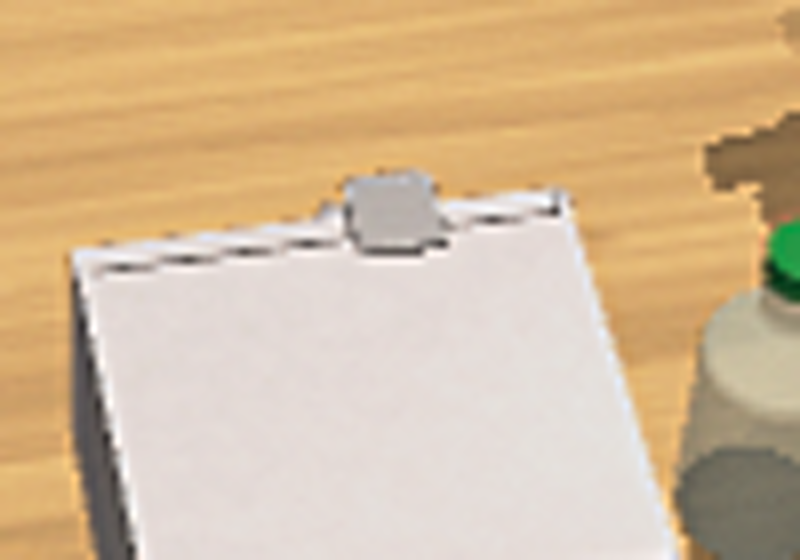

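View pics/c30.png

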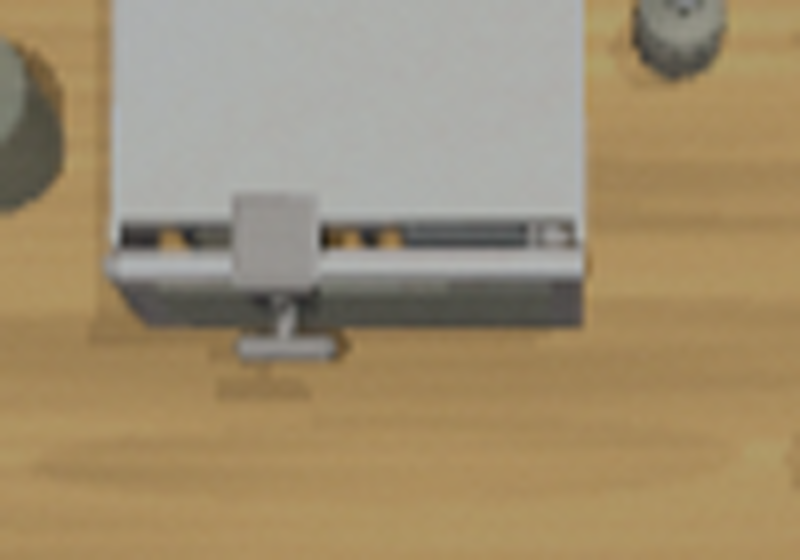

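View pics/s20.png

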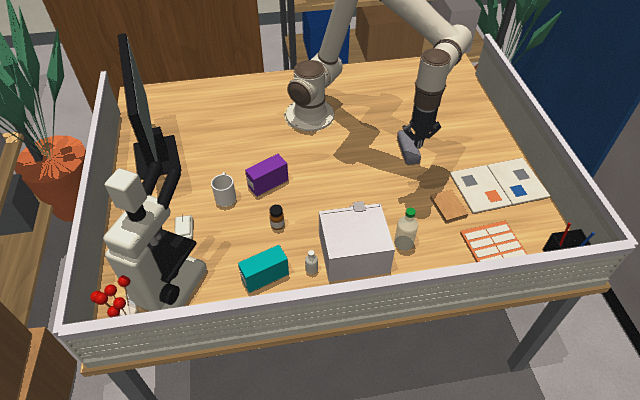

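```bash
python3 - <<'E'
from m import *
p=onplane('top',250+287/8-.44,140+348/8-.44,88); print('bar at z88',p)
for a in(0,.05,.1,.2,.3):
    b=(605.2-20*np.cos(a)-42*np.sin(a),61.5,130+20*np.sin(a)-42*np.cos(a)); uv=proj('top',b); print(a,np.round(b,1),np.round(((uv[0]-250+.44)*8,(uv[1]-140+.44)*8),1))
C=cloud('top',np.load('pics/t20.npy')); print(np.round(C[182:186,280:293:2],0).tolist())
E
```

```text
bar at z88 [585.7843311   59.98412991  88.        ]
0 [585.2  61.5  88. ] [283.5 349.4]
0.05 [583.1  61.5  89.1] [283.3 353.6]
0.1 [581.1  61.5  90.2] [283.  357.8]
0.2 [577.3  61.5  92.8] [282.4 365.5]
0.3 [573.7  61.5  95.8] [281.7 372.5]
[[[589.0, 79.0, 91.0], [589.0, 72.0, 90.0], [589.0, 65.0, 90.0], [588.0, 58.0, 93.0], [588.0, 51.0, 94.0], [589.0, 44.0, 93.0], [606.0, 44.0, -1.0]], [[586.0, 79.0, 91.0], [585.0, 72.0, 91.0], [585.0, 64.0, 93.0], [585.0, 58.0, 93.0], [585.0, 51.0, 90.0], [585.0, 44.0, 93.0], [602.0, 44.0, -1.0]], [[582.0, 79.0, 91.0], [582.0, 72.0, 90.0], [582.0, 65.0, 90.0], [582.0, 58.0, 89.0], [582.0, 51.0, 91.0], [582.0, 44.0, 93.0], [598.0, 44.0, 1.0]], [[595.0, 88.0, -1.0], [595.0, 81.0, -3.0], [594.0, 73.0, 2.0], [595.0, 66.0, -1.0], [594.0, 58.0, 1.0], [593.0, 51.0, 5.0], [594.0, 44.0, 0.0]]]
```

The bar reads x 585.8, which matches hasp angle 0. The door and bystanders are unchanged, and the arm touches nothing.

```bash
python3 -c "
from bench import arm
print(arm.job_done())"
```

```text
the job is handed in; nothing more can be done
None
```

I put the grey slide box upright and lengthwise into the free bay. I then pushed the door shut and swung the hasp down over the staple, and handed the job in at 29.6 s on the robot clock. No verdict came back.

What the last checks showed:
- **Box:** before the door closed, its near end measured about 7 mm inside the bay mouth, straight between the walls. I did not measure it again once the door hid it.
- **Door:** its outer face is at x 608.4 at the hinge side and 609.0 at the free edge. I expected about 609.5, so it is flat to within 0.5°. Nothing reports the click directly. I take it from the firm stop at 14 N, above the catch's 4 N, and from the door staying put afterwards.
- **Hasp:** the pull bar is at x 585.8, and 585.2 is expected at hasp angle 0. It stopped firmly at 13 N.
- **Bystanders:** the eight I re-measured are within about 1–3 mm of where they started, which is measurement noise. The carton I checked only by eye.

**Interim problem:** while I pushed the box in, a gripper linkage pressed against the cabinet's front edge, probably the side wall or catch, at about 15 N. I backed off, recentred the tool higher and finished the push cleanly.

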